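Find the brazing jig's gap with gauge leaves

ROBOT

A 7-joint arm with a two-finger parallel gripper is mounted at the origin on the work surface. World frame = base frame: x ahead of the robot, y to its left, z up, the work surface at z = 0. Lengths are in mm, angles in rad, forces in N, time in s.
With the tool pointing down it reaches from about 425 to 950 mm from the base axis. Payload 4.7 kg.
Tool frame: the origin (TCP) lies between the finger pads; the fingertips stand 8 mm ahead of it and the grasp point (between the pads) lies 11 mm behind it; y points along the fingers, x is the direction in which the jaws open and shut, and the axes are right-handed (so a half turn about y gives the same grasp; the last joint's range is limited). The gripper opens to 85 mm and grips with 20 to 120 N. Pads are 22 mm wide; open, the fingers measure 114 mm over their backs; the gripper's body (76 mm by 85 mm) begins 54 mm behind the grasp point. The pads swing forward as they close: fully open they stand 13 mm farther back than shut.
Start: joints at [1.221, 0.469, -0.049, 1.532, 0.024, 1.141, -0.082], TCP at [212.891, -640.566, 239.335] pointing down, gripper open.
Joint ranges: [-2.59, 2.59], [-0.33, 1.99], [-1.39, 1.29], [0.1, 2.45], [-1.04, 4.18], [0.21, 1.99], [-2.66, 2.66]. Speed limits (rad/s): [2.57, 2.57, 3.14, 3.14, 3.14, 3.14, 3.14].

INTERFACE

Orientations are given as a unit quaternion [w, x, y, z].
In Python, from bench import sensors, get_image, calibration, order, search_frame, silhouettes gives the robot as it stands.
- The arm moves only by the shell command python3 -m creep 'ROWS' [FORCE]. ROWS is JSON, one flat list of numbers, 7 for each row, row after row: the shift along the world's x, y, z in cm, then the turn, a rotation vector about the world's x, y, z in rad, then the opening, from 0 (shut) to 1 (fully open). In form: [tx, ty, tz, wx, wy, wz, fingers, tx, ty, tz, wx, wy, wz, fingers, ...]. A call has 1 to 8 rows; each row is the pose to reach, as a shift and turn from the pose commanded when the call began; what a row does not reach only later rows make up. A row lasts 1/12 s, in which the tool goes at most 41.7 mm and 7.16 degrees, less where a joint would pass 70% of its speed; a pose out of reach is approached as far as the arm can. A call with a gripper value outside its range is refused whole. The fingers move at their own pace and stop on an object; FORCE is the grip in N (left out, the last holds). Time passes only in rows, so rows that repeat a pose let the fingers close. It gives the time, the measured TCP pose, the force and the opening at its end, in the units of the state.
- sensors.observe(): the state, without advancing time (a new reading comes with each control period).
- get_image(name): name is "scene" or "top"; returns the picture (400x640x3 uint8, red, green, blue); there is no depth.
- calibration(name): a dict with "intrinsics" (3x3 intrinsics, pixels), "world_to_cam" (4x4, takes a point from world to camera coordinates). Camera axes: x right, y up, looking along -z (the intrinsics and any distortion apply to the point x, -y, -z); pixel columns grow to the right and rows downward; lengths in mm; the calibration is good to about 2 mm. A picture is of the moment at which its call begins. calibration takes no time and is no camera call.
- order.finish_job(): hands the job in, once; it reports no verdict.
Trained networks look in the newest picture that a camera, given by its name, has taken for a name from the list of things; names that differ only in an ending like _2 or _b are one class to them, and where a whole thing is asked for, a point or a joint stands for the part that bears it (a point fixed in the world has none). Each returns a list of dicts, best first, with "confidence" (0 to 1); they miss things now and then, are a little off and sometimes report something else, mostly with a low value. They report only what shows in the picture. A call takes as long as a camera call. They do not tell look-alikes from the thing itself.
- search_frame(label, camera): "extent" ([left, top, right, bottom] in pixels, round what is visible of it).
- silhouettes(label, camera): "mask" (400x640 bool, what is visible of it) and "extent" ([left, top, right, bottom] in pixels, round what is visible of it).
The state is a dict: "t": time; "joint_pos": joint angles; "joint_velocities": joint speeds; "joint_torque": joint torques, N m; "tcp_pos": TCP position; "tool_rot": TCP orientation; "force": force on the tool from outside, world axes, zero at the start; "ft_torque": the same for the moment, N m; "grip_width": opening from 0.0 (shut) to 1.0 (fully open).
Only numpy, scipy, OpenCV 4.12 (cv2) and the standard library are available. Lean on these libraries where they do the work, as an engineer would, in place of code of your own. Each camera call takes 0.05 s, during which the arm holds its last target.

TASK

Find the unknown gap of the brazing jig: starting with the thinnest, take the gauge leaves one at a time from the rack and slide each straight down between the jaws to just above or onto the seat; draw out every leaf that goes in loose and hang it back in the rack. Leave the first leaf that the sprung jaw grips standing in the gap, upright and pushed down to the seat or within a few millimetres of it, with the other leaves hanging in the rack. Be gentle: never force a leaf that jams, and leave the other things on the bench where they are.

Things in the scene. Friction and masses are not known exactly. Their poses are not given: they have to be found in the camera images.
- jig: steel brazing jig fixed to the bench, base 110 x 170 mm. Origin: centre of its underside; y runs from the fixed to the sprung jaw (brass knob at the +y end). The sprung jaw rests against a stop. A leaf thicker than the gap pushes it back by up to 3.6 mm, needing 5 to 20 N at the flare, then drags with 2 to 8 N; a looser one drags under 1 N; one over 3.6 mm too thick jams.
- fixed_face (a point): foot of the fixed jaw's working face, at mid-width, on the seat (the gap's floor, 28 mm above the bench); axes as the jig's, z up. The gap is open above, 44 mm wide along x, and extends from here to +y by an unknown amount, about 6 to 14 mm. Both faces are upright for 36 mm above the seat.
- mouth (a point): 61 mm above fixed_face, the top of the jaws: from 36 mm up to here each face flares outwards by about 7 mm (15 degrees). Jaws and seat ride together on a carriage that floats along y, at most 8 mm either way, against 0.5 N of friction, so the gap centres itself on a leaf put in a few mm off.
- rack: wooden rack fixed to the bench, 64 (x) by 236 mm (y), 74 mm high. Origin: centre of its underside. Two rails along y, 30 mm apart inside, each 15 mm wide, with four notches 22 mm wide and 8 mm deep (floor 66 mm above the bench) at y = -78, -26, 26, 78 mm. Each notch holds a leaf hung by its shoulders; which leaf is where varies; tops 114 mm high.
- leaf1: aluminium gauge leaf 1 of 4 (1 is thinnest): T-shaped plate 8 mm thick (its y); blade 20 mm wide (its x), 60 mm long, below a head 44 mm wide (x), 48 mm high; 110 g. Origin: mid of the blade's lower end, z up the leaf. Best held by the head's flat faces (across its thickness), 85 to 95 mm above the origin; 34 mm or more is free beside them. In the jig its x lies along the jig's x, thickness across the gap.
- leaf2: aluminium gauge leaf 2 of 4 (1 is thinnest): T-shaped plate 11 mm thick (its y); blade 20 mm wide (its x), 60 mm long, below a head 50 mm wide (x), 48 mm high; 140 g. Origin: mid of the blade's lower end, z up the leaf. Best held by the head's flat faces (across its thickness), 85 to 95 mm above the origin; 34 mm or more is free beside them. In the jig its x lies along the jig's x, thickness across the gap.
- leaf3: aluminium gauge leaf 3 of 4 (1 is thinnest): T-shaped plate 14 mm thick (its y); blade 20 mm wide (its x), 60 mm long, below a head 56 mm wide (x), 48 mm high; 170 g. Origin: mid of the blade's lower end, z up the leaf. Best held by the head's flat faces (across its thickness), 85 to 95 mm above the origin; 34 mm or more is free beside them. In the jig its x lies along the jig's x, thickness across the gap.
- leaf4: aluminium gauge leaf 4 of 4 (1 is thinnest): T-shaped plate 17 mm thick (its y); blade 20 mm wide (its x), 60 mm long, below a head 62 mm wide (x), 48 mm high; 200 g. Origin: mid of the blade's lower end, z up the leaf. Best held by the head's flat faces (across its thickness), 85 to 95 mm above the origin; 34 mm or more is free beside them. In the jig its x lies along the jig's x, thickness across the gap.
- tin: bystander: a flat grey tin, 52 x 72 x 24 mm, behind the jig; not to be disturbed
- bars: bystander: three short copper bars brazed side by side, 30 x 75 x 10 mm, in front of the jig; not to be disturbed
- wrench: bystander: a 150 mm wrench lying in front of the rack; not to be disturbed
- bench_block: bystander: a dark steel block, 50 x 50 x 20 mm, behind the rack; not to be disturbed
- hammer: bystander: a 200 mm hammer lying near the robot on its left; not to be disturbed
- jar: bystander: a closed jar, 56 mm across, 75 mm high, on the left; not to be disturbed
Things that resemble listed ones, but are neither listed nor needed, are in the scene too. What is shaped like the leaf4 but yellow is not meant.

How it is judged (in metres and radians):
On the way:
1. the thinnest leaf has been down between the jaws (its lower end within 12 mm of the seat) (z of leaf1 in the frame of fixed_face between -0.004 and 0.012 m and x of leaf1 in the frame of fixed_face between -0.012 and 0.012 m and y of leaf1 in the frame of fixed_face between 0 and 0.018 m), for 0.05 s.
At the end, for the whole second after the job is handed in: One leaf stands released and at rest in the gap, lower end within 8 mm of the seat, upright within 0.08 rad, square within 0.06 rad, the sprung jaw pressing on it with over 1.2 N. The other three hang at rest in rack notches, height within 4 mm, centred within 7 mm, upright within 0.12 rad (((z of leaf1 in the frame of fixed_face between -0.004 and 0.008 m and x of leaf1 in the frame of fixed_face between -0.012 and 0.012 m and y of leaf1 in the frame of fixed_face between 0 and 0.018 m and angle between leaf1's own z axis and vertical below 0.08 rad and angle between the y axis of leaf1 and the y axis of fixed_face, either way round below 0.06 rad and contact force between leaf1 and jaw_c0 above 1.2 N and linear speed of leaf1 below 0.01 m/s and (z of leaf2 in the frame of rack between 0.002 and 0.01 m and x of leaf2 in the frame of rack between -0.007 and 0.007 m and y of leaf2 in the frame of rack between -0.095 and 0.095 m and angle between leaf2's own z axis and vertical below 0.12 rad and linear speed of leaf2 below 0.02 m/s) and (z of leaf3 in the frame of rack between 0.002 and 0.01 m and x of leaf3 in the frame of rack between -0.007 and 0.007 m and y of leaf3 in the frame of rack between -0.095 and 0.095 m and angle between leaf3's own z axis and vertical below 0.12 rad and linear speed of leaf3 below 0.02 m/s) and (z of leaf4 in the frame of rack between 0.002 and 0.01 m and x of leaf4 in the frame of rack between -0.007 and 0.007 m and y of leaf4 in the frame of rack between -0.095 and 0.095 m and angle between leaf4's own z axis and vertical below 0.12 rad and linear speed of leaf4 below 0.02 m/s)) or (z of leaf2 in the frame of fixed_face between -0.004 and 0.008 m and x of leaf2 in the frame of fixed_face between -0.012 and 0.012 m and y of leaf2 in the frame of fixed_face between 0 and 0.018 m and angle between leaf2's own z axis and vertical below 0.08 rad and angle between the y axis of leaf2 and the y axis of fixed_face, either way round below 0.06 rad and contact force between leaf2 and jaw_c0 above 1.2 N and linear speed of leaf2 below 0.01 m/s and (z of leaf1 in the frame of rack between 0.002 and 0.01 m and x of leaf1 in the frame of rack between -0.007 and 0.007 m and y of leaf1 in the frame of rack between -0.095 and 0.095 m and angle between leaf1's own z axis and vertical below 0.12 rad and linear speed of leaf1 below 0.02 m/s) and (z of leaf3 in the frame of rack between 0.002 and 0.01 m and x of leaf3 in the frame of rack between -0.007 and 0.007 m and y of leaf3 in the frame of rack between -0.095 and 0.095 m and angle between leaf3's own z axis and vertical below 0.12 rad and linear speed of leaf3 below 0.02 m/s) and (z of leaf4 in the frame of rack between 0.002 and 0.01 m and x of leaf4 in the frame of rack between -0.007 and 0.007 m and y of leaf4 in the frame of rack between -0.095 and 0.095 m and angle between leaf4's own z axis and vertical below 0.12 rad and linear speed of leaf4 below 0.02 m/s)) or (z of leaf3 in the frame of fixed_face between -0.004 and 0.008 m and x of leaf3 in the frame of fixed_face between -0.012 and 0.012 m and y of leaf3 in the frame of fixed_face between 0 and 0.018 m and angle between leaf3's own z axis and vertical below 0.08 rad and angle between the y axis of leaf3 and the y axis of fixed_face, either way round below 0.06 rad and contact force between leaf3 and jaw_c0 above 1.2 N and linear speed of leaf3 below 0.01 m/s and (z of leaf1 in the frame of rack between 0.002 and 0.01 m and x of leaf1 in the frame of rack between -0.007 and 0.007 m and y of leaf1 in the frame of rack between -0.095 and 0.095 m and angle between leaf1's own z axis and vertical below 0.12 rad and linear speed of leaf1 below 0.02 m/s) and (z of leaf2 in the frame of rack between 0.002 and 0.01 m and x of leaf2 in the frame of rack between -0.007 and 0.007 m and y of leaf2 in the frame of rack between -0.095 and 0.095 m and angle between leaf2's own z axis and vertical below 0.12 rad and linear speed of leaf2 below 0.02 m/s) and (z of leaf4 in the frame of rack between 0.002 and 0.01 m and x of leaf4 in the frame of rack between -0.007 and 0.007 m and y of leaf4 in the frame of rack between -0.095 and 0.095 m and angle between leaf4's own z axis and vertical below 0.12 rad and linear speed of leaf4 below 0.02 m/s)) or (z of leaf4 in the frame of fixed_face between -0.004 and 0.008 m and x of leaf4 in the frame of fixed_face between -0.012 and 0.012 m and y of leaf4 in the frame of fixed_face between 0 and 0.018 m and angle between leaf4's own z axis and vertical below 0.08 rad and angle between the y axis of leaf4 and the y axis of fixed_face, either way round below 0.06 rad and contact force between leaf4 and jaw_c0 above 1.2 N and linear speed of leaf4 below 0.01 m/s and (z of leaf1 in the frame of rack between 0.002 and 0.01 m and x of leaf1 in the frame of rack between -0.007 and 0.007 m and y of leaf1 in the frame of rack between -0.095 and 0.095 m and angle between leaf1's own z axis and vertical below 0.12 rad and linear speed of leaf1 below 0.02 m/s) and (z of leaf2 in the frame of rack between 0.002 and 0.01 m and x of leaf2 in the frame of rack between -0.007 and 0.007 m and y of leaf2 in the frame of rack between -0.095 and 0.095 m and angle between leaf2's own z axis and vertical below 0.12 rad and linear speed of leaf2 below 0.02 m/s) and (z of leaf3 in the frame of rack between 0.002 and 0.01 m and x of leaf3 in the frame of rack between -0.007 and 0.007 m and y of leaf3 in the frame of rack between -0.095 and 0.095 m and angle between leaf3's own z axis and vertical below 0.12 rad and linear speed of leaf3 below 0.02 m/s)))); the robot touches nothing.
It fails at once if a leaf is forced: it bears on the jig with more than 50 N (contact force between any of leaf1, leaf2, leaf3, leaf4 and jig above 50 N).
It fails at once if a bystander is moved by more than 30 mm (distance of any of tin, bars, wrench, bench_block, hammer, jar from where it was at the start of the episode above 0.03 m).
It also fails if it takes over 72 s, if anything falls off the work surface, if the arm or the gripper's body presses on something with over 40 N, if the wrist force passes 120 N, or if a joint passes its speed limit or range.

## Working session

There is one attempt and no reset: what is moved stays moved. The work goes in short steps, Python scripts to look and compute and a shell command to move; the robot and the scene stay as the last step left them, time stands still between calls to the robot, and variables do not carry over. Pictures are saved under pics/ and viewed, and the job is handed in when it is done.

```bash
mkdir -p pics; ls; python3 - <<'E'
from bench import *
from bench import sensors,get_image,calibration
import cv2
print(sensors.observe())
for n in("scene","top"):
    im=get_image(n); cv2.imwrite(f"pics/{n}0.png",im[:,:,::-1]); c=calibration(n); print(n,c)
E
```

```text
pics
{'t': 0.0, 'joint_pos': array([ 1.22106194,  0.46944155, -0.0486057 ,  1.53367362,  0.02406408,
        1.14101043, -0.08231122]), 'joint_velocities': array([ 4.46973024e-05,  1.20277573e-03, -1.86551171e-03,  8.13867708e-04,
       -5.63423942e-04,  6.95944844e-04,  1.31971483e-04]), 'joint_torque': array([ 1.84304790e-04, -5.10300171e+01, -4.69680992e-02, -2.37706375e+01,
        1.06026744e-02,  7.66936457e-03, -1.83901193e-05]), 'tcp_pos': array([ 212.71525083, -640.0125073 ,  238.26995539]), 'tool_rot': array([ 0.57384144, -0.57305483,  0.41427681, -0.41314512]), 'force': array([-0.50534844,  0.75804781, -0.64794087]), 'ft_torque': array([0.00841443, 0.04142262, 0.0220408 ]), 'grip_width': 0.9998205891667202}
scene {'intrinsics': array([[407.57364046,   0.        , 318.91832601],
       [  0.        , 407.57364046, 198.69927636],
       [  0.        ,   0.        ,   1.        ]]), 'world_to_cam': array([[ 8.70409316e-01,  4.91868062e-01,  2.12939676e-02,
        -3.97878934e+02],
       [-3.40380531e-01,  5.69960989e-01,  7.47853973e-01,
         1.12393929e+02],
       [ 3.55708753e-01, -6.58187117e-01,  6.63521666e-01,
        -1.45084446e+03],
       [ 0.00000000e+00,  0.00000000e+00,  0.00000000e+00,
         1.00000000e+00]])}
top {'intrinsics': array([[488.64565668,   0.        , 310.18518474],
       [  0.        , 488.64565668, 204.21756205],
       [  0.        ,   0.        ,   1.        ]]), 'world_to_cam': array([[ 1.59760019e-02, -9.99871698e-01,  1.16363981e-03,
        -1.10638422e+01],
       [ 9.97594110e-01,  1.60181073e-02,  6.74493248e-02,
        -4.60404183e+02],
       [-6.74593102e-02,  8.32696799e-05,  9.97722023e-01,
        -1.49130102e+03],
       [ 0.00000000e+00,  0.00000000e+00,  0.00000000e+00,
         1.00000000e+00]])}
```

View pics/scene0.png

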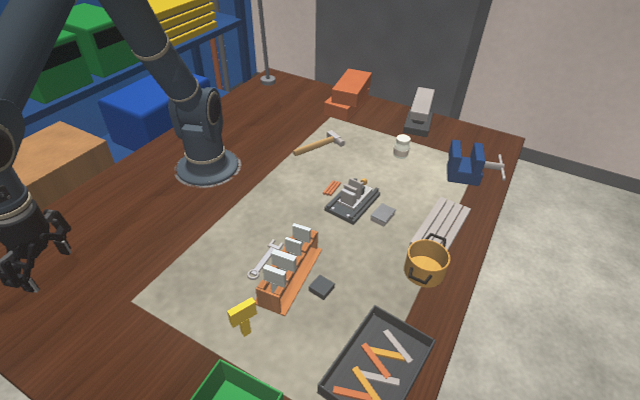

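View pics/top0.png

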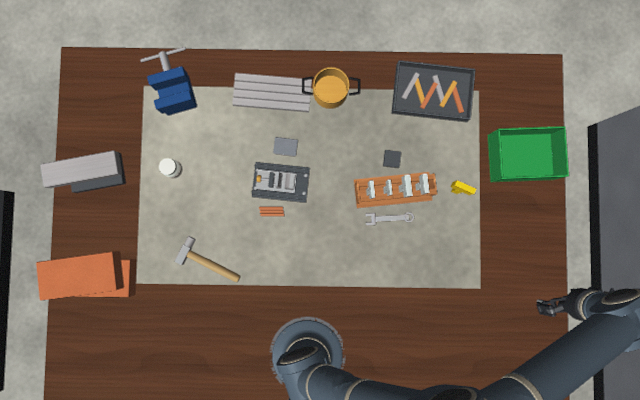

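```bash
cat > h.py <<'E'
import numpy as np, cv2
from bench import sensors,get_image,calibration,search_frame,silhouettes
from scipy.spatial.transform import Rotation as R
from scipy.optimize import least_squares
C={n:calibration(n) for n in("scene","top")}
def proj(n,P):
    P=np.atleast_2d(P); T=C[n]["world_to_cam"]; K=C[n]["intrinsics"]
    p=P@T[:3,:3].T+T[:3,3]; p=p*[1,-1,-1]; p=p@K.T; return p[:,:2]/p[:,2:]
def back(n,uv,z):
    T=C[n]["world_to_cam"];K=C[n]["intrinsics"]
    d=np.linalg.inv(K)@[uv[0],uv[1],1]; d=d*[1,-1,-1]
    o=-T[:3,:3].T@T[:3,3]; d=T[:3,:3].T@d
    return o+d*(z-o[2])/d[2]
def crop(n,box,s,name,im=None):
    im=get_image(n) if im is None else im
    l,t,r,b=box; c=cv2.resize(im[t:b,l:r],None,fx=s,fy=s,interpolation=cv2.INTER_CUBIC)
    cv2.imwrite("pics/"+name,c[:,:,::-1]); return im
E
python3 - <<'E'
from h import *
ims={}
ims["top"]=crop("top",(240,125,480,235),3.3,"topc0.png")
ims["scene"]=crop("scene",(210,150,430,340),3.1,"scenec0.png")
q=sensors.observe()["tool_rot"]; print(R.from_quat(np.roll(q,-1)).as_matrix().round(3))
M={}
for n in("top","scene"):
  for l in["jig","rack","leaf1","leaf2","leaf3","leaf4"]:
    r=silhouettes(l,n)
    for i,d in enumerate(r[:6]):
        M[f"{n}_{l}_{i}"]=d["mask"]
        ys,xs=np.nonzero(d["mask"]); print(n,l,i,round(d["confidence"],2),np.round(d["extent"]),d["mask"].sum(),(xs.mean().round(1),ys.mean().round(1)))
np.savez_compressed("m0.npz",**M,im_top=ims["top"],im_scene=ims["scene"])
E
```

```text
[[ 0.315 -0.     0.949]
 [-0.949  0.001  0.315]
 [-0.001 -1.    -0.   ]]
top jig 0 0.75 [251. 163. 307. 206.] 1945 (np.float64(280.5), np.float64(182.1))
top jig 1 0.29 [257. 170. 297. 194.] 704 (np.float64(276.6), np.float64(181.2))
top jig 2 0.18 [403. 178. 414. 197.] 208 (np.float64(405.8), np.float64(186.4))
top rack 0 0.51 [254. 162. 308. 204.] 1893 (np.float64(280.8), np.float64(182.0))
top leaf1 0 0.81 [450. 179. 475. 198.] 215 (np.float64(462.4), np.float64(187.9))
top leaf1 1 0.65 [416. 171. 430. 195.] 174 (np.float64(422.9), np.float64(184.6))
top leaf1 2 0.63 [402. 178. 414. 197.] 210 (np.float64(406.0), np.float64(185.8))
top leaf1 3 0.53 [380. 182. 392. 196.] 115 (np.float64(388.4), np.float64(188.0))
top leaf2 0 0.81 [450. 179. 475. 198.] 215 (np.float64(462.4), np.float64(187.9))
top leaf2 1 0.65 [416. 171. 430. 195.] 174 (np.float64(422.9), np.float64(184.6))
top leaf2 2 0.63 [402. 178. 414. 197.] 210 (np.float64(406.0), np.float64(185.8))
top leaf2 3 0.53 [380. 182. 392. 196.] 115 (np.float64(388.4), np.float64(188.0))
top leaf3 0 0.81 [450. 179. 475. 198.] 215 (np.f
[... 1753 characters left out ...]
4(301.4), np.float64(233.0))
scene leaf3 2 0.76 [260. 263. 287. 295.] 407 (np.float64(274.0), np.float64(276.7))
scene leaf3 3 0.55 [395. 134. 412. 161.] 372 (np.float64(401.4), np.float64(146.1))
scene leaf3 4 0.52 [284. 237. 301. 257.] 252 (np.float64(292.4), np.float64(246.2))
scene leaf4 0 0.98 [228. 300. 255. 336.] 636 (np.float64(241.6), np.float64(315.0))
scene leaf4 1 0.76 [294. 225. 308. 244.] 259 (np.float64(301.4), np.float64(233.0))
scene leaf4 2 0.76 [260. 263. 287. 295.] 407 (np.float64(274.0), np.float64(276.7))
scene leaf4 3 0.55 [395. 134. 412. 161.] 372 (np.float64(401.4), np.float64(146.1))
scene leaf4 4 0.52 [284. 237. 301. 257.] 252 (np.float64(292.4), np.float64(246.2))
```

View pics/topc0.png

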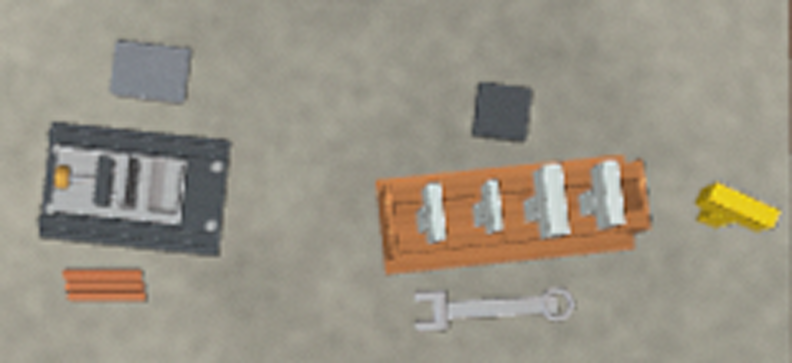

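View pics/scenec0.png

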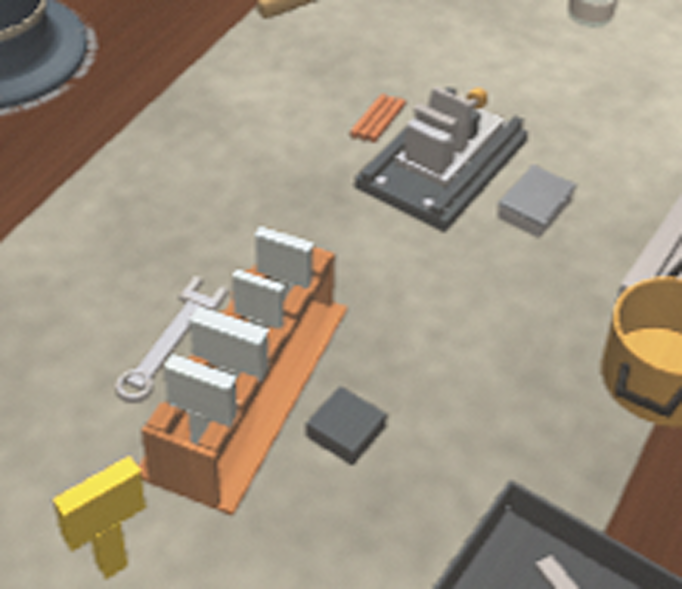

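```bash
python3 - <<'E'
from h import *
z=np.load("m0.npz")
crop("top",(246,158,314,210),11,"jt.png",z["im_top"])
crop("scene",(320,170,390,226),11,"js.png",z["im_scene"])
E
```

```text
(no output)
```

View pics/jt.png

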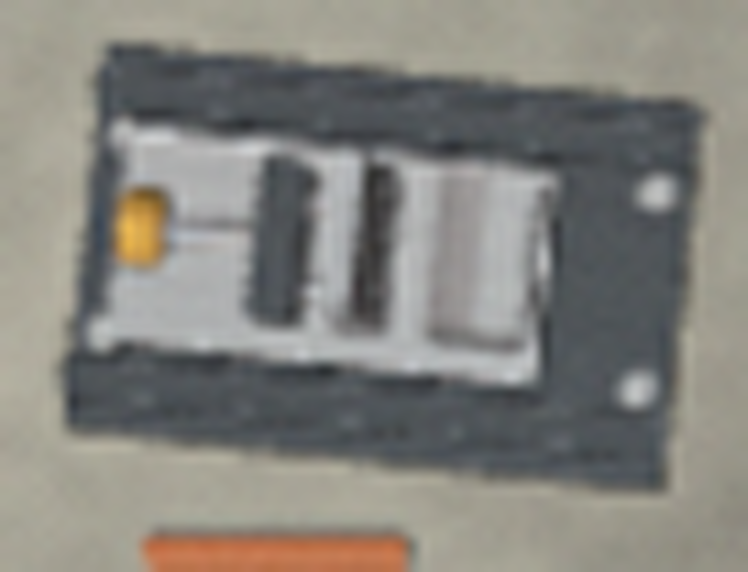

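View pics/js.png

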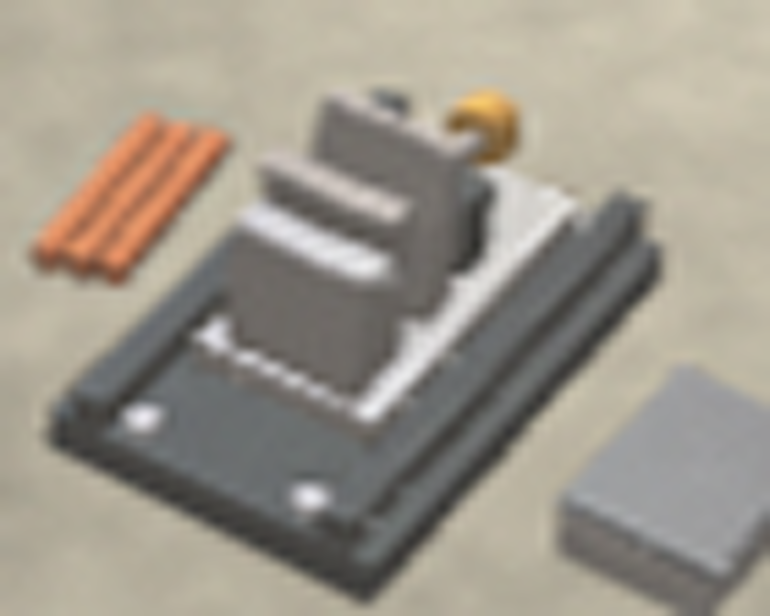

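```bash
python3 - <<'E'
from h import *
def T(a): return np.array([246,158])+(np.array(a)+.5)/11-.5
def S(P):
    return ((proj("scene",P)-[320,170]+.5)*11-.5).round(0)
names={"lil_R_top":(488,168),"lil_R_bot":(476,345),"lil_L_top":(442,165),"lil_L_bot":(430,340),"spr_R_top":(365,155),"spr_R_bot":(345,330),"spr_L_top":(315,155),"spr_L_bot":(300,325),"white_R_top":(540,180),"white_R_bot":(520,345)}
for k,a in names.items():
    for z in(64,89):
        w=back("top",T(a),z); print(k,z,w.round(1),S(w)[0])
for k,a in dict(c1=(105,45),c2=(700,100),c3=(665,490),c4=(68,430)).items():
    w=back("top",T(a),12); print(k,w.round(1),S(w)[0])
E
```

```text
lil_R_top 64 [550.6  58.6  64. ] [393. 298.]
lil_R_top 89 [547.3  57.5  89. ] [388. 228.]
lil_R_bot 64 [502.1  60.9  64. ] [242. 236.]
lil_R_bot 89 [499.6  59.8  89. ] [238. 167.]
lil_L_top 64 [551.2  71.1  64. ] [414. 274.]
lil_L_top 89 [547.9  69.9  89. ] [409. 204.]
lil_L_bot 64 [503.3  73.5  64. ] [266. 213.]
lil_L_bot 89 [500.8  72.1  89. ] [261. 144.]
spr_R_top 64 [553.6  92.2  64. ] [454. 235.]
spr_R_top 89 [550.3  90.5  89. ] [448. 166.]
spr_R_bot 64 [505.6  96.6  64. ] [309. 171.]
spr_R_bot 89 [503.1  94.9  89. ] [305. 103.]
spr_L_top 64 [553.4 105.8  64. ] [473. 208.]
spr_L_top 89 [550.  103.9  89. ] [468. 140.]
spr_L_bot 64 [506.8 108.9  64. ] [332. 149.]
spr_L_bot 89 [504.2 107.   89. ] [327.  82.]
white_R_top 64 [547.5  44.4  64. ] [361. 324.]
white_R_top 89 [544.3  43.5  89. ] [356. 253.]
white_R_bot 64 [502.3  49.   64. ] [223. 260.]
white_R_bot 89 [499.8  48.1  89. ] [219. 190.]
c1 [590.7 169.7  12. ] [660. 264.]
c2 [577.7   1.3  12. ] [376. 591.]
c3 [467.1   9.4  12. ] [ 41. 434.]
c4 [481.4 177.5  12. ] [344. 131.]
```

```bash
python3 - <<'E'
from h import *
z=np.load("m0.npz")
crop("top",(350,165,446,212),8,"rt.png",z["im_top"])
crop("scene",(252,218,328,316),6,"rs.png",z["im_scene"])
for n in("top","scene"):
    hsv=cv2.cvtColor(z["im_"+n],cv2.COLOR_RGB2HSV)
    for uv in ([(388,188),(406,186)] if n=="top" else [(301,233),(274,276),(292,246)]):
        print(n,uv,z["im_"+n][uv[1],uv[0]],hsv[uv[1],uv[0]])
for k in ["top_leaf1_1","top_leaf1_2","top_leaf1_3"]:
    ys,xs=np.nonzero(z[k]); print(k,back("top",(xs.mean(),ys.mean()),114).round(1))
E
```

```text
top (388, 188) [154 162 159] [ 79  13 162]
top (406, 186) [214 223 221] [ 83  10 223]
scene (301, 233) [127 127 120] [ 30  14 127]
scene (274, 276) [125 125 120] [ 30  10 125]
scene (292, 246) [126 126 119] [ 30  14 126]
top_leaf1_1 [ 515.9 -328.4  114. ]
top_leaf1_2 [ 511.5 -279.7  114. ]
top_leaf1_3 [ 504.3 -228.8  114. ]
```

View pics/rt.png

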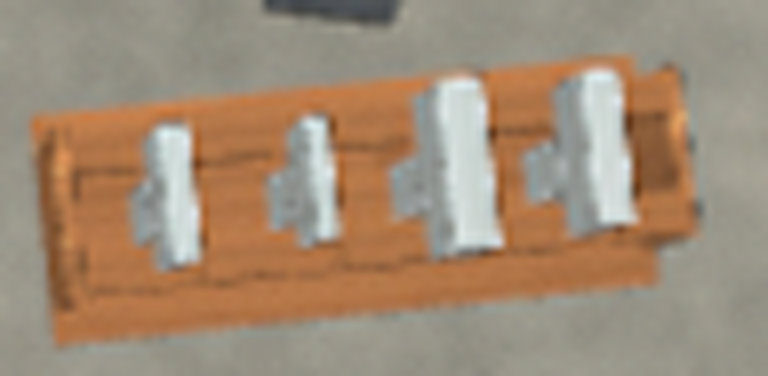

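View pics/rs.png

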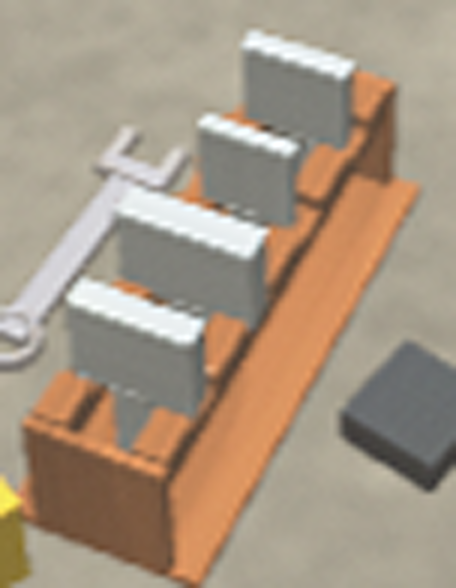

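```bash
cat >> h.py <<'E'
def tops(im,box=(350,160,446,215),thr=190):
    l,t,r,b=box; s=6
    g=cv2.resize(im[t:b,l:r].min(axis=2),None,fx=s,fy=s,interpolation=cv2.INTER_CUBIC)
    n,lab,st,ce=cv2.connectedComponentsWithStats((g>thr).astype(np.uint8))
    out=[]
    for i in range(1,n):
        if st[i,4]<36*25: continue
        pts=np.argwhere(lab==i)[:,::-1]
        m=cv2.minAreaRect(pts.astype(np.float32))
        bx=cv2.boxPoints(m); uv=(bx+.5)/s-.5+[l,t]
        W=np.array([back("top",p,114) for p in uv])
        e1,e2=W[1]-W[0],W[2]-W[1]
        if np.linalg.norm(e1)<np.linalg.norm(e2): e1,e2=e2,e1
        if e1[0]<0:e1=-e1
        out.append((W.mean(0),np.linalg.norm(e1),np.linalg.norm(e2),np.arctan2(e1[1],e1[0])))
    return out
E
python3 - <<'E'
from h import *
z=np.load("m0.npz")
for thr in(180,195):
  P=[]
  for o in sorted(tops(z["im_top"],thr=thr),key=lambda o:-o[0][1]): print(o[0].round(1),[round(float(v),3) for v in o[1:]]); P.append(o[0])
  P=np.array(P); d=np.polyfit(P[:,1],P[:,0],1); print(d, np.linalg.norm(np.diff(P,axis=0),axis=1))
E
```

```text
[ 501.6 -181.6  114. ] [48.35, 11.792, 0.131]
[ 508.3 -232.8  114. ] [43.105, 8.42, 0.141]
[ 514.4 -285.4  114. ] [61.249, 17.505, 0.115]
[ 521.2 -335.7  114. ] [55.286, 14.477, 0.112]
[-1.26145925e-01  4.78739334e+02] [51.72202371 52.85326626 50.77957142]
[ 501.6 -181.8  114. ] [47.391, 10.534, 0.131]
[ 514.2 -285.7  114. ] [60.684, 16.348, 0.119]
[ 521.3 -336.   114. ] [54.193, 13.709, 0.099]
[-1.26368997e-01  4.78516901e+02] [104.64717548  50.80292661]
```

```bash
python3 -m creep '[2,3,0,0,0,0,0.45, 5,7,0,0,0,-0.03,0.45, 8,11,0,0,0,-0.07,0.45, 10.5,14.5,0,0,0,-0.1,0.45, 13,18,0,0,0,-0.13,0.45, 15.5,21.5,0,0,0,-0.16,0.45, 17,23.5,0,0,0,-0.195,0.45, 18,25,0,0,0,-0.195,0.45]' 30
```

```text
t: 1.47
tcp_pos: [396.5, -385.5, 239.8]
tool_rot: [0.533, -0.531, 0.466, -0.466]
force: [-0.1, -0.3, -0.8]
grip_width: 0.45
```

```bash
python3 -m creep '[2.5,3.5,0,0,0,0,0.45, 5,7,0,0,0,0,0.45, 7.5,10.3,0,0,0,0,0.45, 9.5,13,0,0,0,0,0.45, 10.8,14.8,0,0,0,0,0.45, 11.5,15.8,0,0,0,0,0.45, 11.5,15.8,-1,0,0,0,0.45, 11.5,15.8,-1,0,0,0,0.45]'; python3 - <<'E'
from h import *
o=sensors.observe(); print(o["tcp_pos"],R.from_quat(np.roll(o["tool_rot"],-1)).as_matrix().round(3))
crop("top",(330,140,490,240),5,"a1.png")
crop("scene",(200,130,400,320),3.1,"a1s.png")
E
```

```text
t: 2.13
tcp_pos: [506.4, -233.2, 227.4]
tool_rot: [-0.53, 0.531, -0.469, 0.467]
force: [-1.1, 0.2, 0.1]
grip_width: 0.45
[ 506.35865243 -233.1593759   227.40419327] [[ 0.125 -0.003  0.992]
 [-0.992  0.     0.125]
 [-0.001 -1.    -0.003]]
```

View pics/a1.png

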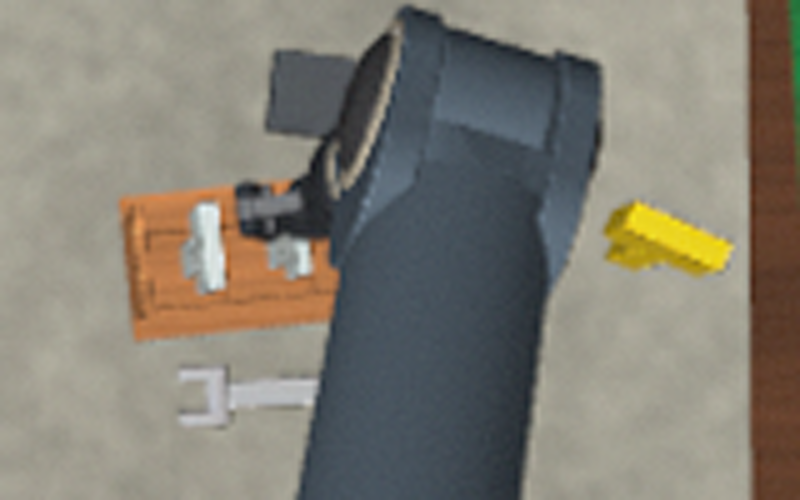

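View pics/a1s.png

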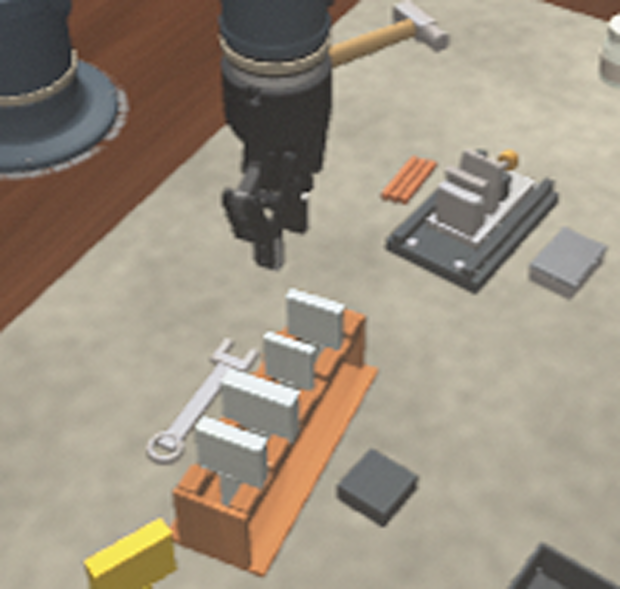

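```bash
python3 -m creep '[0,0,-3,0,0,0,0.45, 0,0,-6,0,0,0,0.45, 0,0,-8.5,0,0,0,0.45, 0,0,-9.7,0,0,0,0.45, 0,0,-9.7,0,0,0,0.45]'; python3 - <<'E'
from h import *
o=sensors.observe(); print(o["tcp_pos"])
crop("scene",(240,190,340,270),8,"a2s.png")
Rm=R.from_quat(np.roll(o["tool_rot"],-1)).as_matrix()
for s in(-1,1):
    P=o["tcp_pos"]+Rm@[s*19,8,0]; print(s,P,((proj("scene",P)-[240,190]+.5)*8).round())
E
```

```text
t: 2.65
tcp_pos: [505.1, -233.7, 129.6]
tool_rot: [-0.529, 0.531, -0.47, 0.466]
force: [0.1, -0.1, -0.5]
grip_width: 0.45
[ 505.12838243 -233.69825036  129.62991333]
-1 [ 502.75358266 -214.82902796  121.67298102] [[439. 354.]]
1 [ 507.41095884 -252.54244038  121.58713101] [[387. 435.]]
```

View pics/a2s.png

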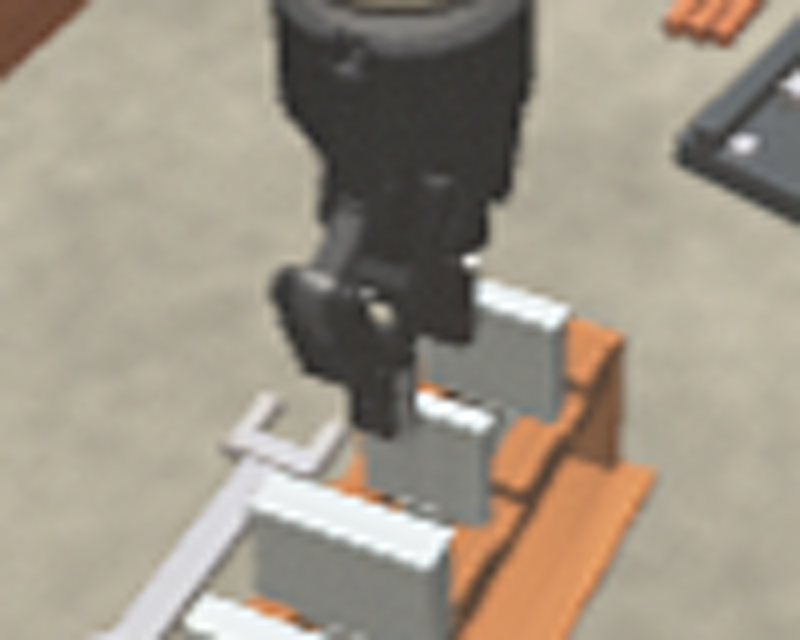

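```bash
python3 - <<'E'
from h import *
L={1:(508.3,-232.8,22,4),2:(501.6,-181.6,25,5.5),4:(514.4,-285.4,31,8.5)}
u=np.array([np.cos(.126),np.sin(.126)]);v=np.array([-u[1],u[0]])
for k,(x,y,w,t) in L.items():
    for a in(-1,1):
        for b in (-1,1):
            p=np.array([x,y])+u*a*w+v*b*t; print(k,a,b,((proj("scene",[p[0],p[1],114])-[240,190]+.5)*8).round())
E
```

```text
1 -1 -1 [[356. 400.]]
1 -1 1 [[367. 383.]]
1 1 -1 [[482. 441.]]
1 1 1 [[492. 424.]]
2 -1 -1 [[414. 295.]]
2 -1 1 [[428. 273.]]
2 1 -1 [[552. 338.]]
2 1 1 [[566. 316.]]
4 -1 -1 [[247. 517.]]
4 -1 1 [[272. 479.]]
4 1 -1 [[429. 579.]]
4 1 1 [[452. 540.]]
```

```bash
python3 -m creep '[0.2,0.2,-1.5,0,0,0,0.45, 0.2,0.2,-3,0,0,0,0.45, 0.2,0.2,-4.1,0,0,0,0.45, 0.2,0.2,-4.1,0,0,0,0.45]'; python3 -m creep '[0,0,0,0,0,0,0.2, 0,0,0,0,0,0,0, 0,0,0,0,0,0,0, 0,0,0,0,0,0,0, 0,0,0,0,0,0,0, 0,0,0,0,0,0,0]' 40; python3 - <<'E'
from h import *
o=sensors.observe(); print(o["tcp_pos"],o["force"])
crop("scene",(240,190,340,270),8,"a3s.png")
E
```

```text
t: 3.03
tcp_pos: [509.2, -231.0, 90.7]
tool_rot: [-0.53, 0.531, -0.468, 0.467]
force: [0.3, -0.2, 0.1]
grip_width: 0.443
t: 3.53
tcp_pos: [510.7, -231.1, 92.6]
tool_rot: [0.531, -0.53, 0.467, -0.468]
force: [-0.2, -0.9, 5.9]
grip_width: 0.085
[ 510.72811634 -231.08866956   92.58317323] [-0.20165786 -0.92418179  5.90054739]
```

View pics/a3s.png

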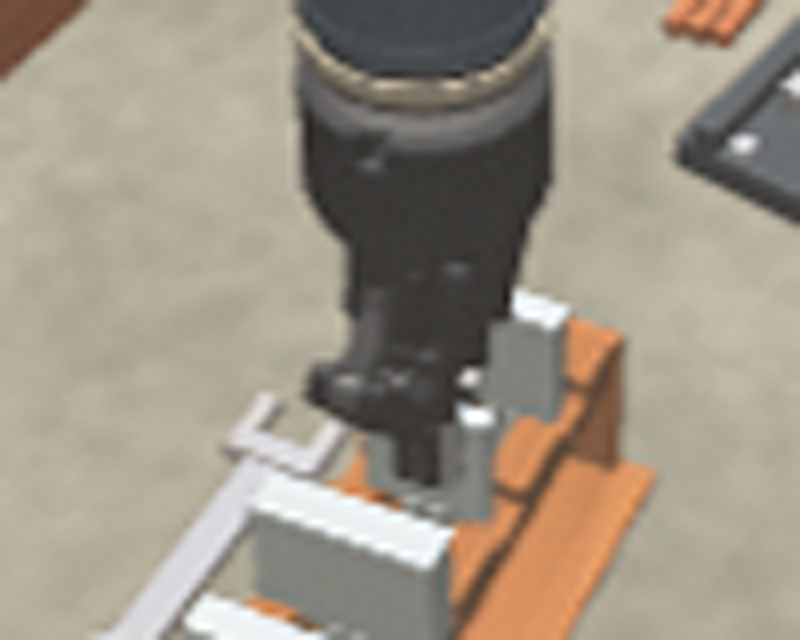

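```bash
python3 -m creep '[0,0,0.8,0,0,0,0, 0,0,2.5,0,0,0,0, 0,0,5.5,0,0,0,0, 0,0,9,0,0,0,0, 0,0,12,0,0,0,0, 0.1,1,12.7,0,0,0,0, 0.2,3.5,13,0,0,-0.03,0, 0.3,6.5,13,0,0,-0.06,0]'; python3 -m creep '[0.3,3.5,0,0,0,-0.04,0, 0.6,7,0,0,0,-0.08,0, 0.9,10.5,0,0,0,-0.12,0, 1.2,14,0,0,0,-0.142,0, 1.4,17.5,0,0,0,-0.142,0, 1.6,21,0,0,0,-0.142,0, 1.7,23.5,0,0,0,-0.142,0, 1.7,24.9,0,0,0,-0.142,0]';python3 -m creep '[0,0,0,0,0,0,0, 0,0,0,0,0,0,0]'; python3 - <<'E'
from h import *
o=sensors.observe(); print(o["tcp_pos"],o["force"],o["grip_width"],R.from_quat(np.roll(o["tool_rot"],-1)).as_matrix().round(3))
crop("scene",(310,110,400,220),7,"b1s.png")
crop("top",(230,130,330,230),6,"b1t.png")
E
```

```text
t: 4.25
tcp_pos: [512.8, -166.6, 222.3]
tool_rot: [0.515, -0.515, 0.484, -0.485]
force: [0.6, 0.7, -0.8]
grip_width: 0.087
t: 4.92
tcp_pos: [528.6, 88.3, 220.9]
tool_rot: [0.482, -0.482, 0.518, -0.516]
force: [-0.4, 0.7, -0.3]
grip_width: 0.084
t: 5.08
tcp_pos: [529.1, 84.1, 220.8]
tool_rot: [0.481, -0.482, 0.518, -0.518]
force: [0.7, -0.8, -1.8]
grip_width: 0.085
[529.06057276  84.14292684 220.76397324] [ 0.70520983 -0.83979262 -1.75452191] 0.08546226623820696 [[-0.074 -0.002  0.997]
 [-0.997 -0.001 -0.074]
 [ 0.001 -1.    -0.001]]
```

View pics/b1s.png

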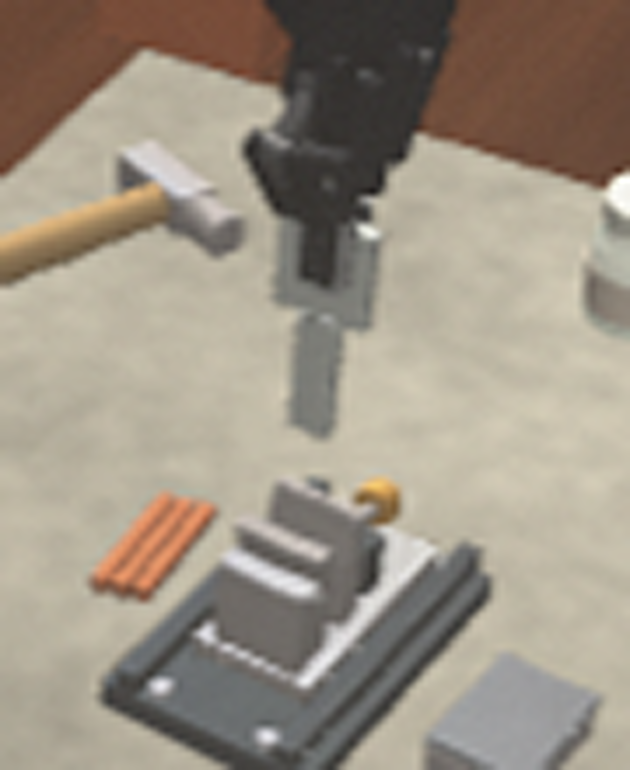

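View pics/b1t.png

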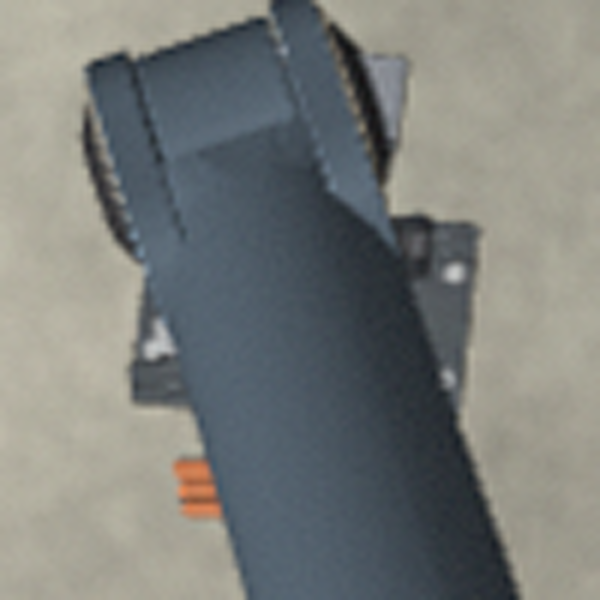

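```bash
python3 - <<'E'
from h import *
f=lambda P:((proj("scene",P)-[310,110]+.5)*7).round()
c,s=np.cos(-.076),np.sin(-.076);u=np.array([c,s,0]);v=np.array([-s,c,0])
B=np.array([528.,83.4,136])
for a in(-1,1):
  for b in(-1,1): print("blade",a,b,f(B+u*10*a+v*4*b)[0])
M=np.array([528.5,83,89.])
for b in(-11,0,11):
  for a in(-22,22): print("mouth",b,a,f(M+u*a+v*b)[0])
for b in(-23,23):
  for a in(-22,22): print("outer",b,a,f(M+u*a+v*b)[0])
E
python3 - <<'E'
import sys; sys.path.insert(0,'.')
from h import *
crop("scene",(332,155,376,215),12,"b2s.png")
E
```

```text
blade -1 -1 [287. 430.]
blade -1 1 [296. 421.]
blade 1 -1 [327. 447.]
blade 1 1 [336. 438.]
mouth -11 -22 [248. 514.]
mouth -11 22 [335. 551.]
mouth 0 -22 [261. 501.]
mouth 0 22 [347. 538.]
mouth 11 -22 [273. 488.]
mouth 11 22 [359. 525.]
outer -23 -22 [234. 528.]
outer -23 22 [321. 566.]
outer 23 -22 [287. 475.]
outer 23 22 [373. 511.]
```

View pics/b2s.png

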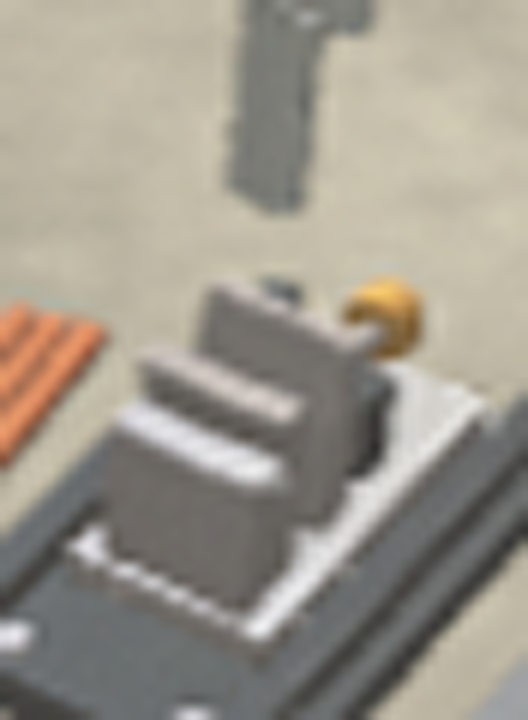

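```bash
python3 -m creep '[0,0,-1.5,0,0,0,0, 0,0,-3.5,0,0,0,0, 0,0,-4.5,0,0,0,0, 0,0,-5,0,0,0,0, 0,0,-5.5,0,0,0,0, 0,0,-6,0,0,0,0]'; python3 -m creep '[0,0,-0.4,0,0,0,0, 0,0,-0.8,0,0,0,0, 0,0,-1.2,0,0,0,0,0,0,-1.2,0,0,0,0]'; python3 - <<'E'
from h import *
crop("scene",(320,130,390,220),8,"b3s.png")
E
```

```text
t: 5.73
tcp_pos: [530.4, 83.1, 161.5]
tool_rot: [-0.481, 0.48, -0.519, 0.519]
force: [0.7, 0.1, -0.2]
grip_width: 0.085
t: 6.07
tcp_pos: [529.6, 83.4, 148.8]
tool_rot: [0.48, -0.481, 0.519, -0.519]
force: [-0.2, 0.7, -1.4]
grip_width: 0.081
```

View pics/b3s.png

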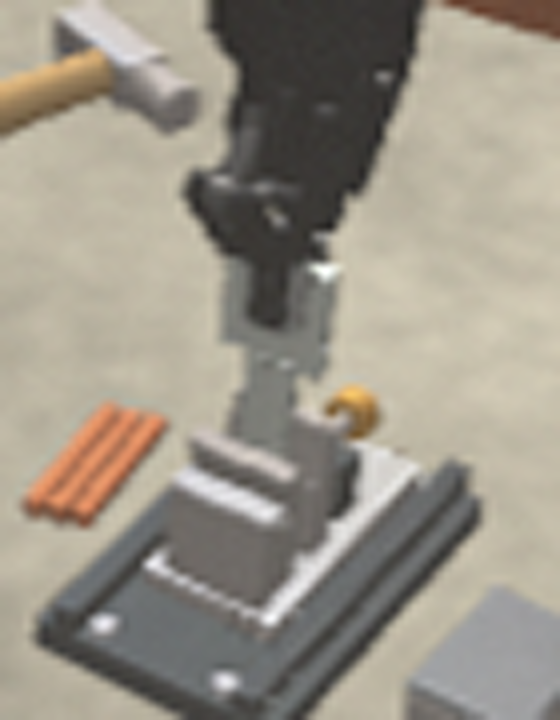

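```bash
python3 -m creep '[0,0,-0.3,0,0,0,0, 0,0,-0.6,0,0,0,0, 0,0,-0.9,0,0,0,0,0,0,-1.2,0,0,0,0,0,0,-1.2,0,0,0,0]'; python3 -m creep '[0,0,-0.4,0,0,0,0, 0,0,-0.8,0,0,0,0, 0,0,-1.2,0,0,0,0,0,0,-1.6,0,0,0,0]'; python3 -m creep '[0,0,-0.3,0,0,0,0, 0,0,-0.3,0,0,0,0]'
```

```text
t: 6.53
tcp_pos: [529.4, 83.4, 136.6]
tool_rot: [0.48, -0.481, 0.519, -0.518]
force: [-0.8, -1.0, -0.2]
grip_width: 0.084
t: 6.87
tcp_pos: [529.8, 83.5, 120.9]
tool_rot: [0.481, -0.481, 0.519, -0.519]
force: [-0.9, 0.4, -0.9]
grip_width: 0.082
t: 7.03
tcp_pos: [529.4, 83.4, 117.5]
tool_rot: [0.48, -0.481, 0.519, -0.518]
force: [-0.1, 0.1, -1.7]
grip_width: 0.086
```

```bash
python3 -m creep '[0,0,-0.2,0,0,0,0, 0,0,-0.3,0,0,0,0, 0,0,-0.3,0,0,0,0]';python3 - <<'E'
from h import *
crop("scene",(320,130,390,220),8,"b4s.png")
E
```

```text
t: 7.28
tcp_pos: [529.9, 83.5, 115.2]
tool_rot: [0.481, -0.481, 0.519, -0.519]
force: [-0.4, -0.0, -0.9]
grip_width: 0.088
```

View pics/b4s.png

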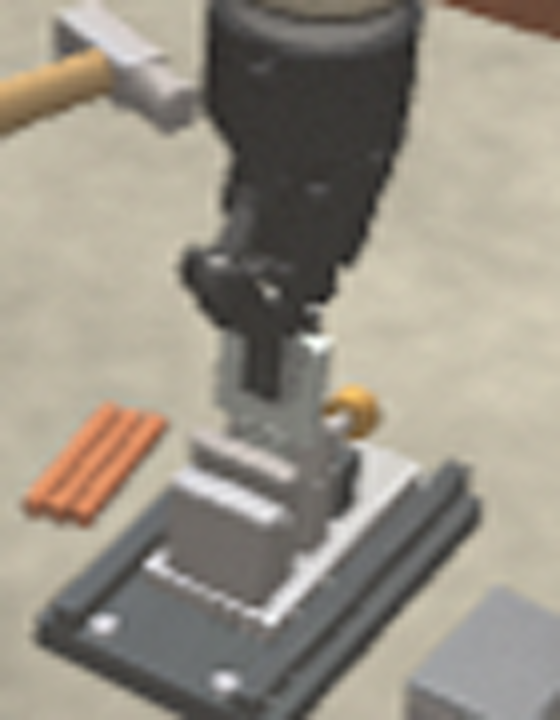

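```bash
python3 -m creep '[0,0,-0.1,0,0,0,0, 0,0,-0.2,0,0,0,0, 0,0,-0.2,0,0,0,0]'; python3 -m creep '[0,0,-0.1,0,0,0,0, 0,0,-0.1,0,0,0,0]'
```

```text
t: 7.58
tcp_pos: [530.3, 83.8, 114.6]
tool_rot: [-0.481, 0.48, -0.518, 0.519]
force: [-2.3, 0.0, 7.0]
grip_width: 0.088
t: 7.75
tcp_pos: [530.7, 84.1, 114.5]
tool_rot: [-0.481, 0.48, -0.518, 0.519]
force: [-3.1, -0.3, 11.8]
grip_width: 0.084
```

```bash
python3 -m creep '[0,0,0.5,0,0,0,0, 0,0,2,0,0,0,0, 0,0,4.5,0,0,0,0, 0,0,7.5,0,0,0,0, 0,0,10,0,0,0,0, 0,0,10.9,0,0,0,0, 0,-1,10.9,0,0,0.02,0, -0.1,-3.5,10.9,0,0,0.05,0]'; python3 -m creep '[-0.3,-3.5,0,0,0,0.05,0, -0.6,-7,0,0,0,0.1,0, -0.9,-10.5,0,0,0,0.152,0, -1.2,-14,0,0,0,0.152,0, -1.4,-17.5,0,0,0,0.152,0, -1.6,-21,0,0,0,0.152,0, -1.8,-24.5,0,0,0,0.152,0, -1.9,-27,0,0,0,0.152,0]'; python3 -m creep '[0,-0.9,0,0,0,0,0, 0,-0.9,-1,0,0,0,0, 0,-0.9,-1,0,0,0,0]'; python3 - <<'E'
from h import *
o=sensors.observe(); print(o["tcp_pos"],o["force"],o["grip_width"],R.from_quat(np.roll(o["tool_rot"],-1)).as_matrix().round(3)[:,0])
crop("scene",(240,150,340,270),6,"c1s.png")
E
```

```text
t: 8.42
tcp_pos: [529.1, 52.0, 222.0]
tool_rot: [0.496, -0.494, 0.505, -0.505]
force: [-0.3, 0.0, -0.4]
grip_width: 0.087
t: 9.08
tcp_pos: [508.4, -225.4, 220.4]
tool_rot: [-0.529, 0.53, -0.469, 0.468]
force: [-0.3, 0.8, -0.7]
grip_width: 0.085
t: 9.33
tcp_pos: [508.7, -229.1, 208.8]
tool_rot: [-0.53, 0.531, -0.469, 0.466]
force: [-0.1, 0.5, -1.9]
grip_width: 0.08
[ 508.69884315 -229.09965325  208.7715594 ] [-0.10219499  0.48142061 -1.89388559] 0.08000987774643396 [ 0.126 -0.992 -0.003]
```

View pics/c1s.png

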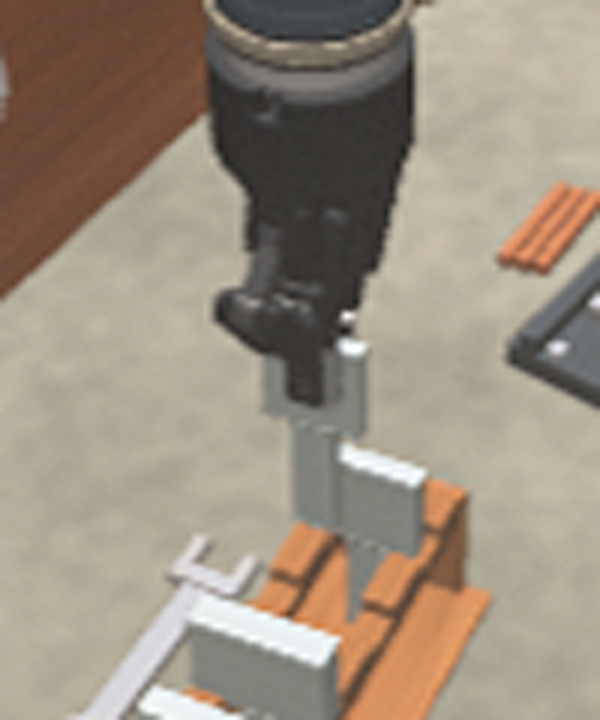

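```bash
python3 -m creep '[0,0,-2,0,0,0,0, 0,0,-5,0,0,0,0, 0,0,-8,0,0,0,0, 0,0,-10,0,0,0,0, 0,0,-11,0,0,0,0, 0,0,-11.6,0,0,0,0, 0,0,-11.8,0,0,0,0,0,0,-11.8,0,0,0,0]'; python3 -m creep '[0,0,-0.15,0,0,0,0, 0,0,-0.15,0,0,0,0]';python3 - <<'E'
from h import *
crop("scene",(240,150,340,270),6,"c2s.png")
E
```

```text
t: 10.05
tcp_pos: [510.6, -230.0, 93.9]
tool_rot: [0.531, -0.53, 0.467, -0.468]
force: [-0.2, -0.0, -0.2]
grip_width: 0.089
t: 10.22
tcp_pos: [510.7, -230.7, 92.9]
tool_rot: [0.531, -0.53, 0.467, -0.468]
force: [-0.6, -1.3, -1.2]
grip_width: 0.082
```

View pics/c2s.png

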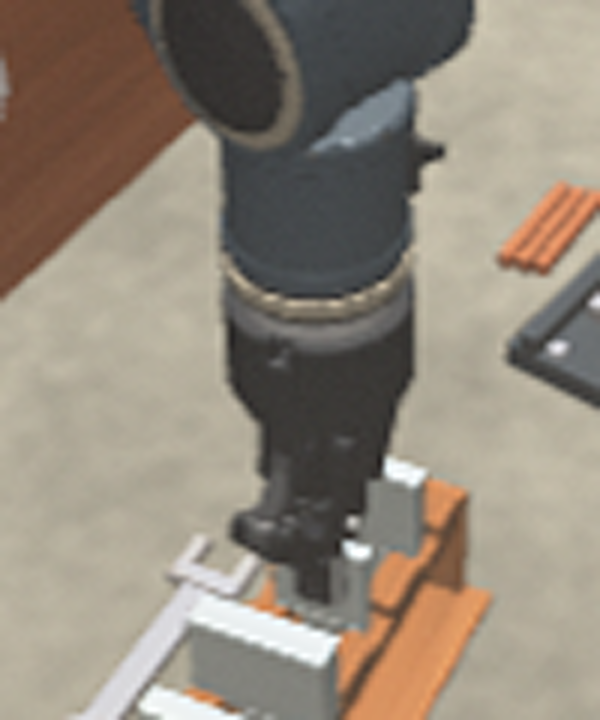

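```bash
python3 -m creep '[0,0,0,0,0,0,0.15, 0,0,0,0,0,0,0.3, 0,0,0,0,0,0,0.45, 0,0,0,0,0,0,0.45, 0,0,1,0,0,0,0.45, 0,0,3,0,0,0,0.45, 0,0,5,0,0,0,0.45, 0,0,6,0,0,0,0.45]'; python3 -m creep '[-0.3,2,0,0,0,0,0.45, -0.6,4,0,0,0,0,0.45, -0.7,5,0,0,0,0,0.45, -0.7,5,0,0,0,0,0.45]';python3 - <<'E'
from h import *
crop("scene",(240,150,340,270),6,"c3s.png")
crop("top",(350,150,446,225),7,"c3t.png")
E
```

```text
t: 10.93
tcp_pos: [511.2, -231.0, 154.7]
tool_rot: [0.531, -0.53, 0.466, -0.469]
force: [0.4, -0.5, -0.3]
grip_width: 0.448
t: 11.27
tcp_pos: [502.9, -177.9, 152.1]
tool_rot: [0.532, -0.531, 0.467, -0.466]
force: [0.3, 0.4, 0.1]
grip_width: 0.452
```

View pics/c3s.png

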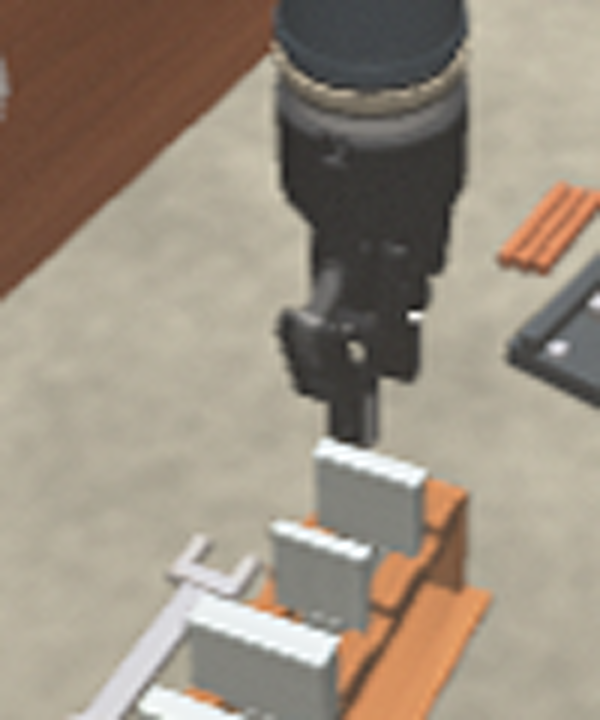

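View pics/c3t.png

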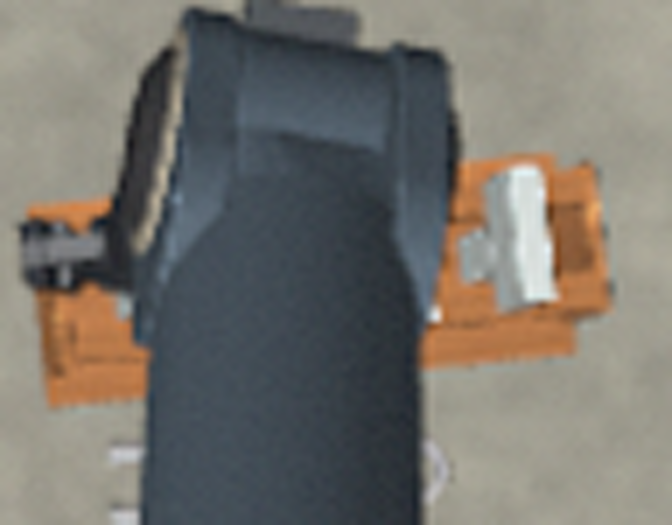

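```bash
python3 -m creep '[0,0,-2,0,0,0,0.45, 0,0,-4,0,0,0,0.45, 0,0,-5.5,0,0,0,0.45, 0,0,-6,0,0,0,0.45, 0,0,-6,0,0,0,0.2, 0,0,-6,0,0,0,0, 0,0,-6,0,0,0,0, 0,0,-6,0,0,0,0]'; python3 -m creep '[0,0,0,0,0,0,0, 0,0,0,0,0,0,0]'; python3 -m creep '[0,0,0.8,0,0,0,0, 0,0,2.5,0,0,0,0, 0,0,5.5,0,0,0,0, 0,0,9,0,0,0,0, 0,0,12,0,0,0,0, 0.1,1,12.7,0,0,0,0, 0.2,3.5,13,0,0,-0.03,0, 0.3,6.5,13,0,0,-0.06,0]'
```

```text
t: 12.03
tcp_pos: [503.4, -181.0, 92.6]
tool_rot: [0.531, -0.53, 0.467, -0.468]
force: [0.9, -0.3, -0.5]
grip_width: 0.123
t: 12.2
tcp_pos: [503.2, -180.7, 92.4]
tool_rot: [0.531, -0.53, 0.467, -0.468]
force: [0.1, -0.6, 0.9]
grip_width: 0.124
t: 12.87
tcp_pos: [506.1, -116.6, 223.2]
tool_rot: [0.515, -0.515, 0.484, -0.486]
force: [0.3, -0.1, -1.3]
grip_width: 0.12
```

```bash
python3 -m creep '[0.4,3.5,0,0,0,-0.04,0, 0.8,7,0,0,0,-0.08,0, 1.2,10.5,0,0,0,-0.12,0, 1.6,14,0,0,0,-0.142,0, 2,17,0,0,0,-0.142,0, 2.3,19,0,0,0,-0.142,0, 2.4,19.9,0,0,0,-0.142,0, 2.4,19.9,-0.5,0,0,-0.142,0]';python3 -m creep '[0,0,-1.5,0,0,0,0, 0,0,-3.5,0,0,0,0, 0,0,-4.2,0,0,0,0, 0,0,-4.2,0,0,0,0]'; python3 - <<'E'
from h import *
o=sensors.observe(); print(o["tcp_pos"],o["force"],o["grip_width"],R.from_quat(np.roll(o["tool_rot"],-1)).as_matrix().round(3)[:,0])
crop("scene",(320,120,390,220),8,"d1s.png")
E
```

```text
t: 13.53
tcp_pos: [530.0, 86.4, 217.4]
tool_rot: [-0.483, 0.481, -0.517, 0.518]
force: [0.4, 0.3, -1.3]
grip_width: 0.121
t: 13.87
tcp_pos: [528.1, 81.1, 172.5]
tool_rot: [0.478, -0.482, 0.52, -0.519]
force: [-0.2, -0.4, -1.9]
grip_width: 0.122
[528.14742944  81.06552565 172.53594368] [-0.15669901 -0.42678461 -1.88680247] 0.12173024214291531 [-0.079 -0.997  0.002]
```

View pics/d1s.png

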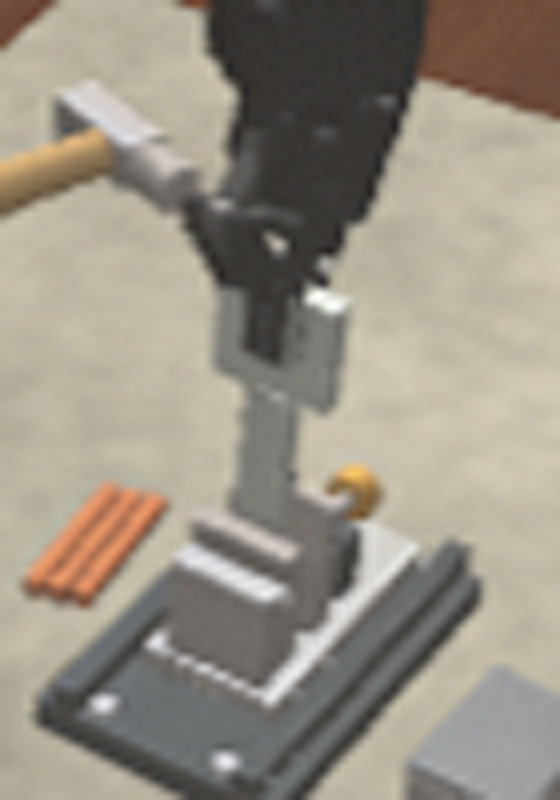

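```bash
python3 -m creep '[0,0,0,0,0,0,0, 0,0,-0.4,0,0,0,0, 0,0,-0.8,0,0,0,0, 0,0,-1.2,0,0,0,0, 0,0,-1.2,0,0,0,0]'; python3 -m creep '[0,0,-0.3,0,0,0,0, 0,0,-0.6,0,0,0,0, 0,0,-0.6,0,0,0,0]'; python3 -m creep '[0,0,-0.3,0,0,0,0, 0,0,-0.6,0,0,0,0, 0,0,-0.6,0,0,0,0]'
```

```text
t: 14.33
tcp_pos: [529.4, 83.2, 162.1]
tool_rot: [0.48, -0.481, 0.519, -0.518]
force: [-0.6, -0.8, -1.4]
grip_width: 0.122
t: 14.58
tcp_pos: [529.5, 83.4, 156.2]
tool_rot: [0.48, -0.481, 0.519, -0.518]
force: [-0.7, -1.1, -2.2]
grip_width: 0.116
t: 14.83
tcp_pos: [529.6, 83.3, 150.2]
tool_rot: [0.48, -0.481, 0.519, -0.519]
force: [0.5, -0.2, -2.7]
grip_width: 0.121
```

```bash
python3 -m creep '[0,0,-0.3,0,0,0,0, 0,0,-0.6,0,0,0,0, 0,0,-0.6,0,0,0,0]'; python3 -m creep '[0,0,-0.3,0,0,0,0, 0,0,-0.6,0,0,0,0, 0,0,-0.6,0,0,0,0]'
```

```text
t: 15.08
tcp_pos: [529.4, 83.4, 144.1]
tool_rot: [0.48, -0.481, 0.519, -0.518]
force: [0.4, -0.5, -1.1]
grip_width: 0.124
t: 15.33
tcp_pos: [529.5, 83.4, 138.2]
tool_rot: [0.48, -0.481, 0.519, -0.518]
force: [-0.4, -1.1, -1.2]
grip_width: 0.126
```

```bash
python3 -m creep '[0,0,-0.4,0,0,0,0, 0,0,-0.8,0,0,0,0, 0,0,-1.2,0,0,0,0, 0,0,-1.2,0,0,0,0]'; python3 -m creep '[0,0,-0.4,0,0,0,0, 0,0,-0.8,0,0,0,0, 0,0,-0.8,0,0,0,0]'; python3 -m creep '[0,0,-0.2,0,0,0,0, 0,0,-0.3,0,0,0,0, 0,0,-0.3,0,0,0,0]'
```

```text
t: 15.67
tcp_pos: [529.3, 83.4, 125.8]
tool_rot: [0.48, -0.481, 0.519, -0.518]
force: [0.6, 0.5, -1.0]
grip_width: 0.121
t: 15.92
tcp_pos: [529.4, 83.3, 118.0]
tool_rot: [0.48, -0.481, 0.519, -0.518]
force: [0.2, 0.3, -2.2]
grip_width: 0.121
t: 16.17
tcp_pos: [529.8, 83.4, 115.7]
tool_rot: [0.481, -0.481, 0.519, -0.519]
force: [0.5, 0.4, -2.9]
grip_width: 0.122
```

```bash
python3 -m creep '[0,0,0.5,0,0,0,0, 0,0,2,0,0,0,0, 0,0,4.5,0,0,0,0, 0,0,7.5,0,0,0,0, 0,0,10,0,0,0,0, 0,0,10.6,0,0,0,0, 0,-1,10.6,0,0,0.02,0, -0.1,-3.5,10.6,0,0,0.05,0]'; python3 -m creep '[-0.4,-3.5,0,0,0,0.05,0, -0.8,-7,0,0,0,0.1,0, -1.2,-10.5,0,0,0,0.152,0, -1.6,-14,0,0,0,0.152,0, -2,-17.5,0,0,0,0.152,0, -2.3,-20.5,0,0,0,0.152,0, -2.6,-22.4,0,0,0,0.152,0, -2.6,-22.9,0,0,0,0.152,0]'; python3 -m creep '[0,0,-2,0,0,0,0, 0,0,-4,0,0,0,0, 0,0,-4,0,0,0,0]'; python3 - <<'E'
from h import *
o=sensors.observe(); print(o["tcp_pos"],o["force"],o["grip_width"],R.from_quat(np.roll(o["tool_rot"],-1)).as_matrix().round(3)[:,0])
crop("scene",(240,150,340,270),6,"e1s.png")
E
```

```text
t: 16.83
tcp_pos: [529.1, 52.2, 222.8]
tool_rot: [0.497, -0.494, 0.505, -0.505]
force: [-0.2, 0.4, -0.8]
grip_width: 0.121
t: 17.5
tcp_pos: [501.2, -185.3, 221.1]
tool_rot: [-0.528, 0.53, -0.469, 0.469]
force: [-0.6, -0.4, -1.8]
grip_width: 0.121
t: 17.75
tcp_pos: [500.3, -178.9, 178.2]
tool_rot: [-0.53, 0.532, -0.47, 0.465]
force: [0.1, 0.6, -1.7]
grip_width: 0.124
[ 500.28599902 -178.86191748  178.15214449] [ 0.06164157  0.61780498 -1.73377581] 0.12441116125404725 [ 0.127 -0.992 -0.004]
```

View pics/e1s.png

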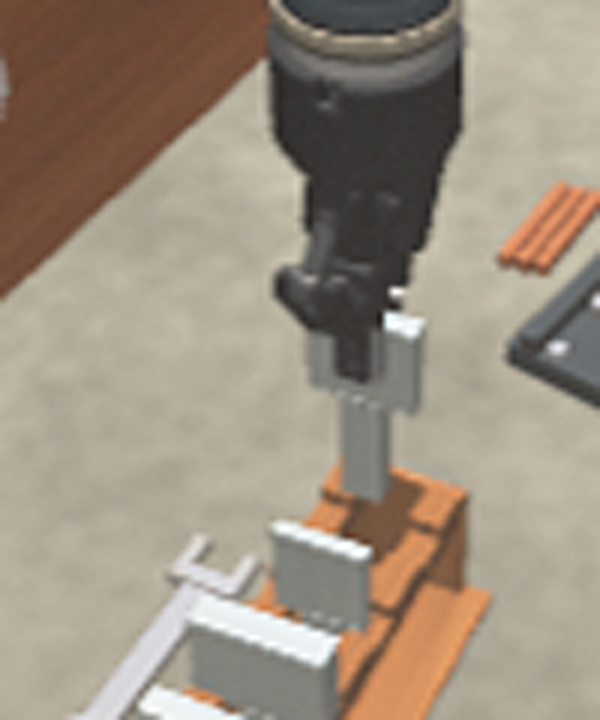

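```bash
python3 -m creep '[0,0,0,0,0,0,0, 0,0,-2,0,0,0,0, 0,0,-4.5,0,0,0,0, 0,0,-7,0,0,0,0, 0,0,-8.2,0,0,0,0, 0,0,-8.6,0,0,0,0, 0,0,-8.8,0,0,0,0,0,0,-8.8,0,0,0,0]'; python3 -m creep '[0,0,-0.15,0,0,0,0, 0,0,-0.15,0,0,0,0]';python3 - <<'E'
from h import *
crop("scene",(240,150,340,270),6,"e2s.png")
E
```

```text
t: 18.47
tcp_pos: [504.0, -180.5, 94.9]
tool_rot: [0.531, -0.53, 0.467, -0.468]
force: [0.3, 0.8, -1.5]
grip_width: 0.124
t: 18.63
tcp_pos: [503.7, -180.7, 93.4]
tool_rot: [0.531, -0.53, 0.467, -0.468]
force: [-0.6, -0.3, -0.9]
grip_width: 0.12
```

View pics/e2s.png

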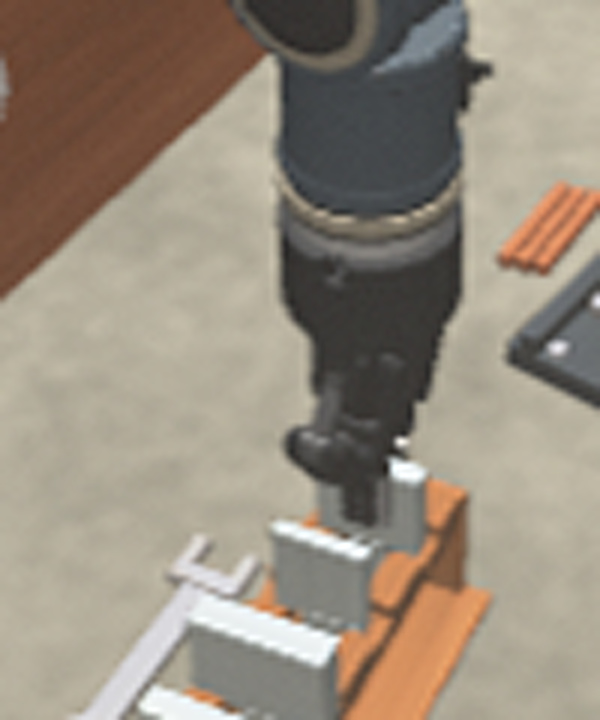

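```bash
python3 -m creep '[0,0,0,0,0,0,0.15, 0,0,0,0,0,0,0.3, 0,0,0,0,0,0,0.47, 0,0,0,0,0,0,0.47, 0,0,1,0,0,0,0.47, 0,0,3,0,0,0,0.47, 0,0,5,0,0,0,0.47, 0,0,6,0,0,0,0.47]'; python3 -m creep '[0.2,-2.5,0,0,0,0,0.47, 0.6,-6,0,0,0,0,0.47, 1,-9.5,0,0,0,0,0.47, 1.5,-12.5,0,0,0,0,0.47, 1.9,-14.8,0,0,0,0,0.47, 1.9,-15.4,0,0,0,0,0.47, 1.9,-15.4,0,0,0,0,0.47]';python3 - <<'E'
from h import *
o=sensors.observe(); print(o["tcp_pos"])
im=crop("scene",(230,180,340,310),6,"f1s.png")
im=crop("top",(350,150,446,225),7,"f1t.png")
for t in tops(im): print(t)
E
```

```text
t: 19.35
tcp_pos: [504.2, -180.8, 155.1]
tool_rot: [0.531, -0.53, 0.466, -0.469]
force: [0.2, 0.5, 0.6]
grip_width: 0.471
t: 19.93
tcp_pos: [521.2, -336.8, 152.2]
tool_rot: [-0.529, 0.53, -0.468, 0.469]
force: [-0.2, 0.7, 0.4]
grip_width: 0.468
[ 521.20589696 -336.79814469  152.19029384]
(array([ 514.28160217, -285.34495957,  114.        ]), np.float64(61.028977176103226), np.float64(17.612596687518128), np.float64(0.11346375468306363))
(array([ 508.07108029, -231.25510316,  114.        ]), np.float64(43.14154697438307), np.float64(7.958490612823383), np.float64(0.12459076961543901))
(array([ 501.47806889, -181.11307317,  114.        ]), np.float64(48.37865260271307), np.float64(11.616703429039974), np.float64(0.1135588362608171))
(array([ 503.10802783, -337.44852207,  114.        ]), np.float64(18.977565355859717), np.float64(13.952461421954531), np.float64(0.12372530505928393))
```

View pics/f1s.png

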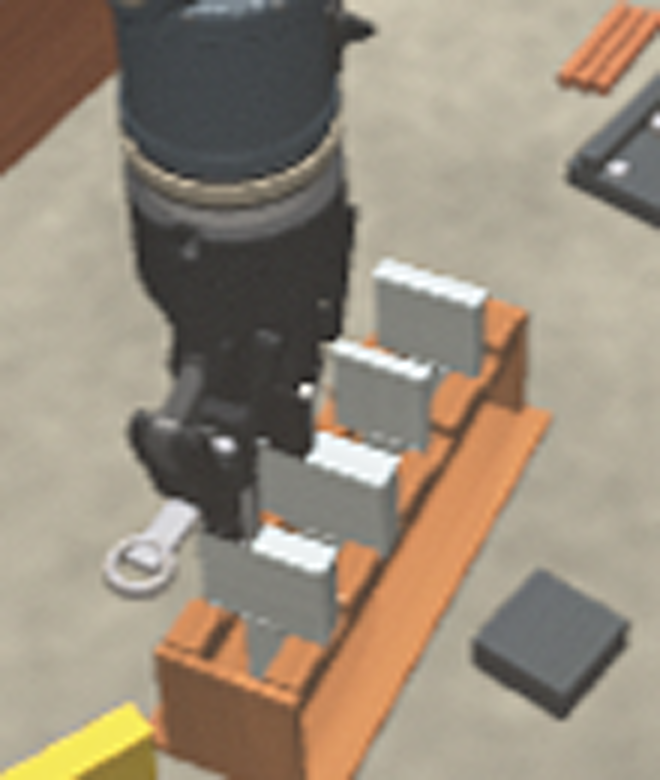

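View pics/f1t.png

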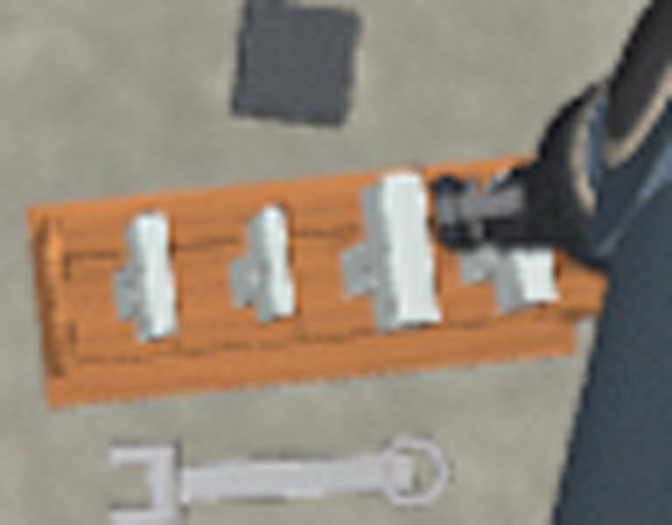

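```bash
python3 -m creep '[0,0,-2,0,0,0,0.47, 0,0,-4,0,0,0,0.47, 0,0,-5.5,0,0,0,0.47, 0,0,-6.05,0,0,0,0.47, 0,0,-6.05,0,0,0,0.25, 0,0,-6.05,0,0,0,0, 0,0,-6.05,0,0,0,0, 0,0,-6.05,0,0,0,0]'; python3 -m creep '[0,0,0,0,0,0,0, 0,0,0,0,0,0,0, 0,0,0,0,0,0,0]' 70
```

```text
t: 20.7
tcp_pos: [522.5, -334.5, 92.9]
tool_rot: [0.531, -0.53, 0.467, -0.468]
force: [-0.9, 0.0, -1.4]
grip_width: 0.156
t: 20.95
tcp_pos: [522.3, -334.6, 92.7]
tool_rot: [0.531, -0.53, 0.467, -0.468]
force: [-0.1, 0.1, 3.1]
grip_width: 0.149
```

```bash
python3 -m creep '[0,0,0.8,0,0,0,0, 0,0,2.5,0,0,0,0, 0,0,5.5,0,0,0,0, 0,0,9,0,0,0,0, 0,0,12,0,0,0,0, 0,0,13,0,0,0,0, 0,2,13,0,0,0,0, 0.1,5,13,0,0,0,0]'; python3 -m creep '[0,3.5,0,0,0,0,0, 0.1,7,0,0,0,-0.04,0, 0.2,10.5,0,0,0,-0.08,0, 0.3,14,0,0,0,-0.12,0, 0.4,17.5,0,0,0,-0.16,0, 0.5,21,0,0,0,-0.202,0, 0.5,24.5,0,0,0,-0.202,0, 0.6,27.5,0,0,0,-0.202,0]'; python3 -m creep '[0,3.4,0,0,0,0,0, 0.1,6.5,0,0,0,0,0, 0.1,8.5,0,0,0,0,0, 0.1,9.3,0,0,0,0,0, 0.1,9.3,0,0,0,0,0, 0.1,9.3,-2,0,0,0,0, 0.1,9.3,-4,0,0,0,0, 0.1,9.3,-4.5,0,0,0,0]';  python3 -m creep '[0,0,0,0,0,0,0,0,0,0,0,0,0,0]'; python3 - <<'E'
from h import *
o=sensors.observe(); print(o["tcp_pos"],o["force"],o["grip_width"],R.from_quat(np.roll(o["tool_rot"],-1)).as_matrix().round(3)[:,0])
crop("scene",(320,120,390,220),8,"g1s.png")
E
```

```text
t: 21.62
tcp_pos: [522.0, -288.0, 222.6]
tool_rot: [-0.528, 0.529, -0.468, 0.47]
force: [0.8, 0.3, -2.3]
grip_width: 0.148
t: 22.28
tcp_pos: [528.0, -7.0, 221.5]
tool_rot: [0.481, -0.481, 0.519, -0.518]
force: [0.1, -0.1, -1.0]
grip_width: 0.151
t: 22.95
tcp_pos: [528.1, 80.2, 173.9]
tool_rot: [0.478, -0.482, 0.52, -0.519]
force: [-0.3, -0.9, -1.4]
grip_width: 0.149
t: 23.12
tcp_pos: [530.2, 82.0, 177.1]
tool_rot: [-0.48, 0.48, -0.519, 0.519]
force: [0.8, 0.8, -0.8]
grip_width: 0.147
[530.21533251  82.03462136 177.05041059] [ 0.76424638  0.83571982 -0.80113173] 0.1471989209930262 [-0.078 -0.997  0.001]
```

View pics/g1s.png

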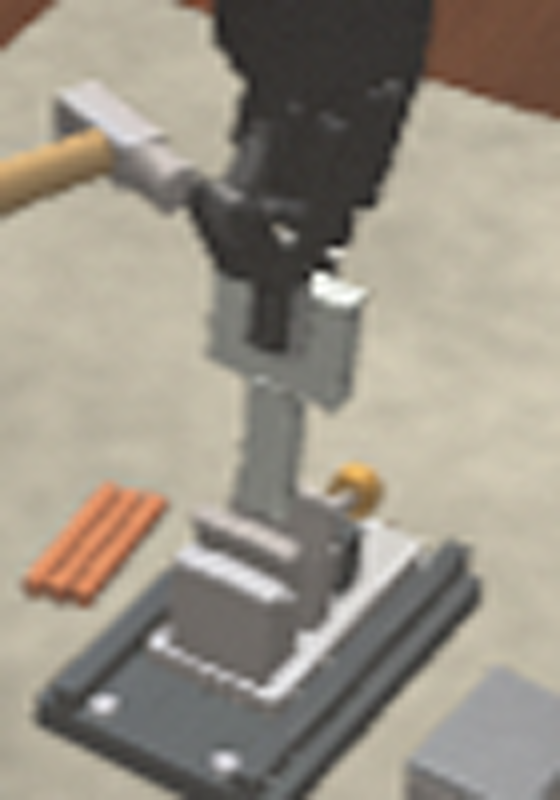

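```bash
python3 -m creep '[0,0,-0.4,0,0,0,0, 0,0,-0.8,0,0,0,0, 0,0,-1.2,0,0,0,0, 0,0,-1.2,0,0,0,0]'; python3 -m creep '[0,0,-0.25,0,0,0,0, 0,0,-0.5,0,0,0,0, 0,0,-0.5,0,0,0,0]'
```

```text
t: 23.5
tcp_pos: [529.4, 83.2, 164.1]
tool_rot: [0.48, -0.481, 0.519, -0.518]
force: [0.2, 0.2, -1.3]
grip_width: 0.149
t: 23.75
tcp_pos: [529.6, 83.4, 159.3]
tool_rot: [0.48, -0.481, 0.519, -0.518]
force: [0.6, 0.7, -1.9]
grip_width: 0.15
```

```bash
python3 -m creep '[0,0,-0.2,0,0,0,0, 0,0,-0.4,0,0,0,0, 0,0,-0.4,0,0,0,0]'; python3 -m creep '[0,0,-0.2,0,0,0,0, 0,0,-0.4,0,0,0,0, 0,0,-0.4,0,0,0,0]'
```

```text
t: 24.0
tcp_pos: [529.6, 83.4, 155.4]
tool_rot: [0.48, -0.481, 0.519, -0.519]
force: [-0.1, -0.1, -1.9]
grip_width: 0.151
t: 24.25
tcp_pos: [530.2, 83.7, 152.0]
tool_rot: [-0.481, 0.48, -0.519, 0.519]
force: [0.6, 0.6, -0.3]
grip_width: 0.149
```

```bash
python3 -m creep '[0,0,-0.2,0,0,0,0, 0,0,-0.3,0,0,0,0, 0,0,-0.3,0,0,0,0]'; python3 -m creep '[0,0,-0.2,0,0,0,0, 0,0,-0.3,0,0,0,0, 0,0,-0.3,0,0,0,0]'
```

```text
t: 24.5
tcp_pos: [530.8, 83.9, 149.7]
tool_rot: [-0.481, 0.48, -0.518, 0.519]
force: [1.4, 0.9, 2.0]
grip_width: 0.149
t: 24.75
tcp_pos: [530.3, 83.4, 145.8]
tool_rot: [-0.481, 0.48, -0.519, 0.519]
force: [0.8, 0.5, 0.3]
grip_width: 0.149
```

```bash
python3 -m creep '[0,0,-0.3,0,0,0,0, 0,0,-0.6,0,0,0,0, 0,0,-0.9,0,0,0,0, 0,0,-0.9,0,0,0,0]'; python3 -m creep '[0,0,-0.3,0,0,0,0, 0,0,-0.6,0,0,0,0, 0,0,-0.9,0,0,0,0, 0,0,-0.9,0,0,0,0]'
```

```text
t: 25.08
tcp_pos: [529.7, 83.3, 136.0]
tool_rot: [0.48, -0.481, 0.519, -0.519]
force: [1.0, 0.5, -1.1]
grip_width: 0.151
t: 25.42
tcp_pos: [529.6, 83.3, 127.0]
tool_rot: [0.48, -0.481, 0.519, -0.519]
force: [0.8, 0.8, -2.0]
grip_width: 0.151
```

```bash
python3 -m creep '[0,0,-0.3,0,0,0,0, 0,0,-0.6,0,0,0,0]'; python3 -m creep '[0,0,-0.2,0,0,0,0]';  python3 -m creep '[0,0,0.2,0,0,0,0, 0,0,0.4,0,0,0,0]'; python3 -m creep '[0,0,0.3,0,0,0,0]';python3 -m creep '[0,0,0.3,0,0,0,0]'
```

```text
t: 25.58
tcp_pos: [529.9, 83.3, 121.7]
tool_rot: [-0.48, 0.481, -0.519, 0.519]
force: [0.2, 0.5, 2.6]
grip_width: 0.149
t: 25.67
tcp_pos: [529.8, 83.3, 119.5]
tool_rot: [0.48, -0.481, 0.519, -0.519]
force: [-0.4, -0.4, 3.1]
grip_width: 0.149
t: 25.83
tcp_pos: [528.8, 83.2, 122.6]
tool_rot: [0.48, -0.481, 0.519, -0.518]
force: [1.7, 0.2, -5.6]
grip_width: 0.151
t: 25.92
tcp_pos: [528.5, 83.2, 125.7]
tool_rot: [0.48, -0.482, 0.519, -0.518]
force: [-0.1, -0.3, -6.2]
grip_width: 0.148
t: 26.0
tcp_pos: [528.7, 83.2, 129.2]
tool_rot: [0.48, -0.481, 0.519, -0.518]
force: [0.3, -0.2, -6.6]
grip_width: 0.148
```

```bash
python3 -m creep '[0,0,0.5,0,0,0,0, 0,0,1.2,0,0,0,0, 0,0,2,0,0,0,0, 0,0,2.6,0,0,0,0, 0,0,3,0,0,0,0, 0,0,3,0,0,0,0, 0,0,3,0,0,0,0]'; for i in 1 2 3 4 5 6 7 8; do python3 -m creep '[0,0,-0.1,0,0,0,0, 0,0,-0.2,0,0,0,0]' | egrep 'tcp|force'; done
```

```text
t: 26.58
tcp_pos: [530.5, 83.6, 160.8]
tool_rot: [-0.481, 0.48, -0.518, 0.519]
force: [-1.2, -0.7, -1.5]
grip_width: 0.146
tcp_pos: [529.8, 83.4, 157.6]
force: [0.8, -0.2, -1.0]
tcp_pos: [529.7, 83.4, 155.4]
force: [0.8, 0.4, -1.5]
tcp_pos: [529.8, 83.4, 153.5]
force: [0.7, 0.5, -0.9]
tcp_pos: [530.1, 83.5, 152.2]
force: [-0.7, -0.2, 4.3]
tcp_pos: [530.6, 83.8, 151.0]
force: [-2.1, -0.2, 5.6]
tcp_pos: [530.8, 84.0, 148.8]
force: [-0.3, -0.1, 2.7]
tcp_pos: [530.5, 83.7, 146.1]
force: [0.8, 0.5, 2.6]
tcp_pos: [530.2, 83.5, 143.9]
force: [1.7, 1.0, 2.1]
```

```bash
python3 -m creep '[0,0,-0.4,0,0,0,0, 0,0,-0.8,0,0,0,0, 0,0,-1.2,0,0,0,0, 0,0,-1.6,0,0,0,0, 0,0,-2,0,0,0,0, 0,0,-2.4,0,0,0,0, 0,0,-2.6,0,0,0,0]'; python3 -m creep '[0,0,-0.1,0,0,0,0, 0,0,-0.2,0,0,0,0]'; python3 -m creep '[0,0,-0.1,0,0,0,0, 0,0,-0.1,0,0,0,0]'
```

```text
t: 28.5
tcp_pos: [529.6, 83.4, 117.1]
tool_rot: [0.48, -0.481, 0.519, -0.519]
force: [0.3, 0.4, 3.6]
grip_width: 0.155
t: 28.67
tcp_pos: [529.7, 83.4, 115.6]
tool_rot: [0.48, -0.481, 0.519, -0.519]
force: [0.2, 0.8, 3.3]
grip_width: 0.151
t: 28.83
tcp_pos: [529.7, 83.4, 114.6]
tool_rot: [0.48, -0.481, 0.519, -0.519]
force: [-0.1, -0.3, 1.0]
grip_width: 0.152
```

```bash
python3 -m creep '[0,0,0,0,0,0,0.17, 0,0,0,0,0,0,0.22, 0,0,0,0,0,0,0.35, 0,0,0,0,0,0,0.45, 0,0,0,0,0,0,0.45, 0,0,1,0,0,0,0.45, 0,0,4,0,0,0,0.45, 0,0,8,0,0,0,0.45]'; python3 -m creep '[0,-3,1,0,0,0,0.45, 0,-6.5,2,0,0,0,0.45, 0,-10,3,0,0,0,0.45, 0,-13.5,3,0,0,0,0.45, -2,-16.5,3,0,0,0,0.45,-4,-18,3,0,0,0,0.45,-4,-18,3,0,0,0,0.45]'; python3 - <<'E'
from h import *
a=crop("scene",(325,150,385,225),10,"h1s.png")
b=crop("top",(240,130,440,230),4,"h1t.png")
im=b
for t in tops(im): print(t)
for t in tops(im,(246,158,314,210),170): print("jig",t[0],t[1:])
E
```

```text
t: 29.5
tcp_pos: [527.7, 82.9, 193.7]
tool_rot: [0.479, -0.483, 0.52, -0.517]
force: [1.4, -0.3, 0.2]
grip_width: 0.448
t: 30.08
tcp_pos: [486.2, -101.5, 225.2]
tool_rot: [0.477, -0.48, 0.521, -0.521]
force: [-0.4, -0.1, -0.6]
grip_width: 0.446
(array([ 514.23879364, -285.34994374,  114.        ]), np.float64(61.02364023138827), np.float64(17.308065602798987), np.float64(0.11879383764331514))
(array([ 508.09072206, -231.37026558,  114.        ]), np.float64(43.12001005365485), np.float64(7.9433604155782565), np.float64(0.1151529936480203))
jig [529.14272425  84.05070687 114.        ] (np.float64(56.25940224665519), np.float64(14.113040413459744), np.float64(-0.0876184131200004))
jig [541.32864983 134.88895536 114.        ] (np.float64(41.2729662878097), np.float64(21.386695243663844), np.float64(1.4667437645145744))
jig [526.77729503  99.7914913  114.        ] (np.float64(40.508277221388944), np.float64(9.724823212598594), np.float64(-0.022111466648578736))
jig [522.8868828   51.43027834 114.        ] (np.float64(42.60412359408737), np.float64(20.318259088872885), np.float64(0.006610227251123927))
jig [508.04228532 102.11957134 114.        ] (np.float64(113.49371409617531), np.float64(31.71181717137799), np.float64(1.4916693848113134))
```

View pics/h1s.png

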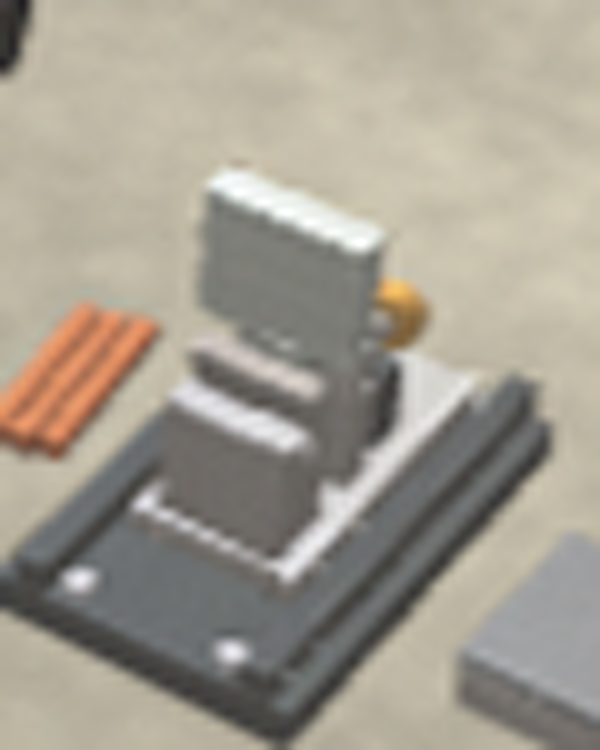

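View pics/h1t.png

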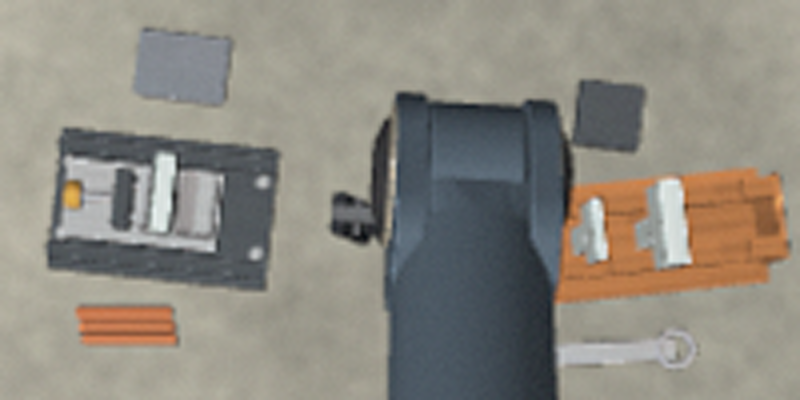

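```bash
python3 - <<'E'
from h import *
f=lambda P:((proj("scene",P)-[325,150]+.5)*10).round()
c,s=np.cos(-.076),np.sin(-.076);u=np.array([c,s,0]);v=np.array([-s,c,0])
for z in(136.8,146):
  B=np.array([529.2,83.4,z])
  for a in(-1,1):
    for b in(-1,1): print(z,a,b,f(B+u*28*a+v*7*b)[0])
crop("scene",(225,170,345,310),5,"i1s.png")
print(sensors.observe()["t"])
E
```

```text
136.8 -1 -1 [207. 198.]
136.8 -1 1 [231. 175.]
136.8 1 -1 [368. 264.]
136.8 1 1 [391. 241.]
146 -1 -1 [209. 174.]
146 -1 1 [233. 151.]
146 1 -1 [371. 240.]
146 1 1 [394. 216.]
30.2333
```

View pics/i1s.png

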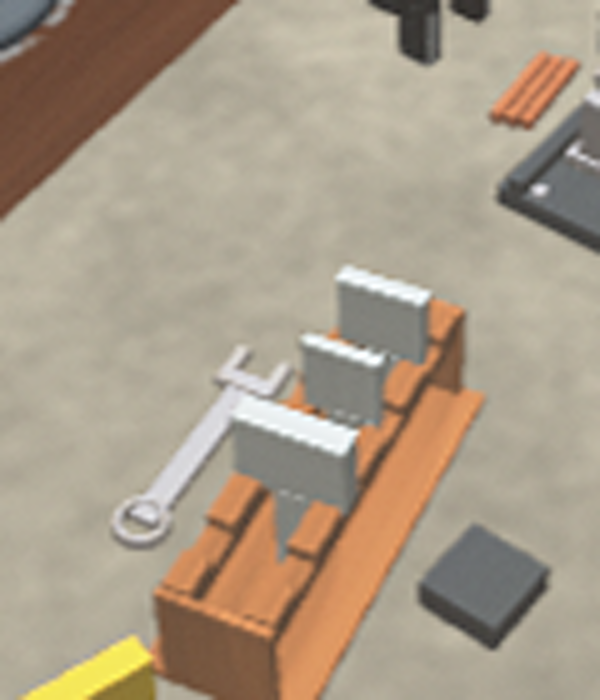

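```bash
python3 -c "
from bench import order
print(order.finish_job())"
```

```text
the job is handed in; nothing more can be done
None
```

I handed the job in at about t = 30 s. Leaf 3 (14 mm) stands in the gap, and leaves 1, 2 and 4 hang in the rack. No verdict came back.

- **Leaf 1 (8 mm):** it went down to the seat with no drag. I felt the seat at 7–12 N, then hung the leaf back.
- **Leaf 2 (11 mm):** it went to about 2 mm above the seat with no force at the flare, and I hung it back. I only read the force while the arm was holding still, and such readings turned out not to show drag. So I used leaf 3 to check that leaf 2 was really loose. Its contact height in the flare puts the gap at roughly 12.5 mm, wider than leaf 2.
- **Leaf 3 (14 mm):** the jaw first pushed back in the flare, with about 7 N of contact force. The drag was about 4–5 N in both directions. I left it released about 1 mm above the seat.

The last pictures show leaf 3 upright. From above it appears turned about 0.01 rad from my estimate of the jig's direction. Leaves 1, 2 and 4 hang in their notches, and the bystanders near the jig and rack look unmoved. I did not take a last picture of the hammer and the jar.

The two cameras disagree by about 1 pixel (2–4 mm). The final height of leaf 3 therefore rests on the arm's position and the seat contact felt with leaf 1. I did not measure the jaw's force on leaf 3 after letting go.

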